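# Gather the dirty parts for the washer

## Task

First pull the steel drawer fully out to its stop. Then push down the sprung cap of the strainer pot, twist it anticlockwise free of its two claws, and put the cap, every blue channel guide and every small L-shaped steel jaw from the mat into the drawer. When all are in, push the drawer fully shut, and leave the tin, the wrench and the brass weight where they are.

Things in the scene. Friction and masses are not known exactly. Their poses are not given: they have to be found in the camera images.
- cab_edge (a point): middle of the front edge of the top plate of a low grey steel cabinet, which is fixed to the bench, 290 mm deep, 330 mm wide, 100 mm high, with one drawer. Axes: the cabinet's x points to its back, y along its width, z up; its front, with the drawer, faces its -x, towards the robot
- cab_drawer0 (a joint): how far the drawer is pulled out, in m: 0 shut, 0.205 at its stop (it starts up to 0.02 open). It slides along the cabinet's -x, with about 1 N of friction, and stays where it is left
- cab_drawer0_handle (a point): middle of the drawer's handle, a straight bar of 11 mm diameter and 120 mm length along the cabinet's y, moving with the drawer. 62 mm above the bench, 38 mm below the cabinet's top; its axis is 35 mm in front of the drawer's front face, so a finger behind the bar has 29 mm of room; nothing is above it
- drawer_floor (a point): middle of the front edge of the drawer's inner floor, 22 mm above the bench; moves with the drawer; axes as the cabinet's. The inside reaches 245 mm to +x and 144 mm to -y and +y of it; side walls 56 mm high, front 60 mm. At the stop, only the part with x under 200 mm is clear of the cabinet's top. Nothing may stand higher than 66 mm above the floor when it is shut
- pot: strainer pot: fixed aluminium cylinder, 96 mm diameter, top rim 55 mm above the bench, mouth 56 mm wide. Origin: centre of its underside, z up. Two steel claws stand on it at its +x and -x; each roofs over one ear of the cap
- pot_mouth (a point): centre of the pot's rim, axes as the pot's. Each claw (at +x and at -x) is 34 mm wide, reaches from 40 to 57 mm from the axis and tops out 20 mm above the rim. Seen from above, a wall closes the clockwise side of each claw, and on its anticlockwise side a tooth hangs 4.5 mm below the roof: the catch that the ear must be pushed under
- cap: aluminium cap of the pot, about 220 g, 42 mm high. Origin: centre of the underside of its plug, z up. Plug 52 mm diameter, 12 mm high; then a disc 72 mm diameter, 8 mm thick (top face 20 mm above the origin) with two ears 16 mm wide reaching 50 mm from the axis at its +x and -x; then a grip bar. Locked, its x axis lies along the pot's x and its origin is 50 mm above the bench
- seal (a joint): how far the sprung seal in the pot is pushed down (m): 0 free, 0.0015 under the locked cap, 0.0085 at the bottom. It presses the cap up. Pushing the cap 7 mm down to its solid stop takes about 10 N; held 5 mm or more down it clears the teeth and turns anticlockwise seen from above; after 0.75 rad (0.9 is safe, up to 1.2 is free) it lifts straight off. Let go sooner, it springs up
- cap_grip (a point): middle of the cap's grip bar, 31 mm above the cap's origin on its axis: bar 60 mm long along the cap's x, 16 mm thick along its y, 22 mm high
- guide0: blue plastic channel, 30 mm wide (its x) by 70 mm long (its y) by 28 mm high, about 80 g: floor 10 mm thick, two long side walls 6 mm thick, a low lip across the +y end. Origin: centre of its underside, z up. Grip it across the 30 mm width. Two to four of these guides are present; an absent one reads None from the start
- guide1: blue plastic channel, 30 mm wide (its x) by 70 mm long (its y) by 28 mm high, about 80 g: floor 10 mm thick, two long side walls 6 mm thick, a low lip across the +y end. Origin: centre of its underside, z up. Grip it across the 30 mm width. Two to four of these guides are present; an absent one reads None from the start
- guide2: blue plastic channel, 30 mm wide (its x) by 70 mm long (its y) by 28 mm high, about 80 g: floor 10 mm thick, two long side walls 6 mm thick, a low lip across the +y end. Origin: centre of its underside, z up. Grip it across the 30 mm width. Two to four of these guides are present; an absent one reads None from the start
- guide3: blue plastic channel, 30 mm wide (its x) by 70 mm long (its y) by 28 mm high, about 80 g: floor 10 mm thick, two long side walls 6 mm thick, a low lip across the +y end. Origin: centre of its underside, z up. Grip it across the 30 mm width. Two to four of these guides are present; an absent one reads None from the start
- jaw0: loose steel vise jaw, L-shaped, 24 mm wide (its x) by 50 mm long (its y) by 28 mm high, about 150 g: base 12 mm thick, and on its +x half an upright 12 mm thick and 16 mm high. Origin: centre of its underside, z up. Grip it across the 24 mm width at its base, or by the upright. One or two are present; an absent one reads None from the start
- jaw1: loose steel vise jaw, L-shaped, 24 mm wide (its x) by 50 mm long (its y) by 28 mm high, about 150 g: base 12 mm thick, and on its +x half an upright 12 mm thick and 16 mm high. Origin: centre of its underside, z up. Grip it across the 24 mm width at its base, or by the upright. One or two are present; an absent one reads None from the start
- tin: closed steel tin, 60 mm diameter, 55 mm high, a bystander: leave it alone. Origin: centre of its underside
- wrench: steel wrench lying on the bench, a bystander: leave it alone. Origin at its underside
- weight: brass weight, 56 mm diameter, 50 mm high, a bystander: leave it alone. Origin: centre of its underside
Things that resemble listed ones, but are neither listed nor needed, are in the scene too. Leave any red or turquoise look-alike of the jaw0 alone.

How it is judged:
On the way, in this order (a step that is already met when the one before it is completed fails the run):
1. the drawer is pulled out to its stop (value of joint cab_drawer0 above 0.195 m), for 0.2 s.
2. the cap is twisted out of its claws and lifted off the pot (z of cap in the frame of pot above 0.075 m), for 0.1 s.
3. the cap and all the guides and jaws lie in the open drawer (x of guide0 in the frame of drawer_floor between 0 and 0.245 m and y of guide0 in the frame of drawer_floor between -0.144 and 0.144 m and z of guide0 in the frame of drawer_floor between -0.01 and 0.048 m and x of guide1 in the frame of drawer_floor between 0 and 0.245 m and y of guide1 in the frame of drawer_floor between -0.144 and 0.144 m and z of guide1 in the frame of drawer_floor between -0.01 and 0.048 m and x of guide2 in the frame of drawer_floor between 0 and 0.245 m and y of guide2 in the frame of drawer_floor between -0.144 and 0.144 m and z of guide2 in the frame of drawer_floor between -0.01 and 0.048 m and x of guide3 in the frame of drawer_floor between 0 and 0.245 m and y of guide3 in the frame of drawer_floor between -0.144 and 0.144 m and z of guide3 in the frame of drawer_floor between -0.01 and 0.048 m and x of jaw0 in the frame of drawer_floor between 0 and 0.245 m and y of jaw0 in the frame of drawer_floor between -0.144 and 0.144 m and z of jaw0 in the frame of drawer_floor between -0.01 and 0.048 m and x of jaw1 in the frame of drawer_floor between 0 and 0.245 m and y of jaw1 in the frame of drawer_floor between -0.144 and 0.144 m and z of jaw1 in the frame of drawer_floor between -0.01 and 0.048 m and x of cap in the frame of drawer_floor between 0 and 0.245 m and y of cap in the frame of drawer_floor between -0.144 and 0.144 m and z of cap in the frame of drawer_floor between -0.01 and 0.048 m and value of joint cab_drawer0 above 0.12 m), for 0.2 s.
At the end, for the whole second after the job is handed in: the cap and every guide and jaw present lie inside the drawer below its rim (any way up), and the drawer is shut to within 8 mm (x of guide0 in the frame of drawer_floor between 0 and 0.245 m and y of guide0 in the frame of drawer_floor between -0.144 and 0.144 m and z of guide0 in the frame of drawer_floor between -0.01 and 0.048 m and x of guide1 in the frame of drawer_floor between 0 and 0.245 m and y of guide1 in the frame of drawer_floor between -0.144 and 0.144 m and z of guide1 in the frame of drawer_floor between -0.01 and 0.048 m and x of guide2 in the frame of drawer_floor between 0 and 0.245 m and y of guide2 in the frame of drawer_floor between -0.144 and 0.144 m and z of guide2 in the frame of drawer_floor between -0.01 and 0.048 m and x of guide3 in the frame of drawer_floor between 0 and 0.245 m and y of guide3 in the frame of drawer_floor between -0.144 and 0.144 m and z of guide3 in the frame of drawer_floor between -0.01 and 0.048 m and x of jaw0 in the frame of drawer_floor between 0 and 0.245 m and y of jaw0 in the frame of drawer_floor between -0.144 and 0.144 m and z of jaw0 in the frame of drawer_floor between -0.01 and 0.048 m and x of jaw1 in the frame of drawer_floor between 0 and 0.245 m and y of jaw1 in the frame of drawer_floor between -0.144 and 0.144 m and z of jaw1 in the frame of drawer_floor between -0.01 and 0.048 m and x of cap in the frame of drawer_floor between 0 and 0.245 m and y of cap in the frame of drawer_floor between -0.144 and 0.144 m and z of cap in the frame of drawer_floor between -0.01 and 0.048 m and value of joint cab_drawer0 below 0.008 m); the robot touches nothing.
It fails at once if the tin, the wrench or the brass weight is moved more than 30 mm (distance of any of tin, wrench, weight from where it was at the start of the episode above 0.03 m).
Of guide0, guide1, guide2, guide3 only 2 to 4 are there at a start; the rules pass over those that are not, and their reading is None.
Of jaw0, jaw1 only 1 to 2 are there at a start; the rules pass over those that are not, and their reading is None.
At some moment in a run one of guide0, guide1, guide2, guide3, jaw0, jaw1 may be knocked a few centimetres aside while the robot is not near it.
Once in a run the grip may slacken for a moment while it holds something.
It also fails if it takes over 210 s, if anything falls off the work surface, if the arm or the gripper's body presses on something with over 40 N, if the wrist force passes 120 N, or if a joint passes its speed limit or range.

## Robot

A 6-joint arm with a two-finger parallel gripper is mounted at the origin on the work surface. World frame = base frame: x ahead of the robot, y to its left, z up, the work surface at z = 0. Lengths are in m, angles in rad, forces in N, time in s.
With the tool pointing down it reaches from about 0.35 to 0.975 m from the base axis. Payload 4.9 kg.
Tool frame: the origin (TCP) lies at the very end of the fingers, on their centre line; the grasp point (between the pads) lies 19 mm behind it (grasp_offset is the distance from the TCP to the grasp point, in m); x points along the fingers, y is the direction in which the jaws open and shut, and the axes are right-handed (so a half turn about x gives the same grasp; the last joint's range is limited). The gripper opens to 85 mm and grips with 20 to 120 N. Pads are 22 mm wide; open, the fingers measure 114 mm over their backs; the gripper's body (76 mm by 85 mm) begins 54 mm behind the grasp point. The pads swing forward as they close: fully open they stand 13 mm farther back than shut.
Start: joints at [1.221, 0.053, 1.613, -0, 1.476, -0.119], TCP at [0.143, 0.608, 0.231] pointing down, gripper open.
Joint ranges: [-3.01, 3.01], [-1.01, 2.22], [0.06, 2.58], [-1.02, 4.17], [0.09, 2.62], [-3.14, 3.14]. Speed limits (rad/s): [2.57, 2.57, 3.14, 3.14, 3.14, 3.14].

## Interface

Orientations are given as a rotation vector (axis times angle).
In Python, from station import get_obs, get_image, camera_model, finish_job, grasp_offset gives the robot as it stands.
- The arm moves only by the shell command python3 -m crank 'ROWS' [OPENING] [FORCE]. ROWS is JSON, a list that holds one entry, the list of rows, each a list of 4 numbers: the shift along the world's x, y, z in m, then the turn about the world's z in degrees. In form: [[[dx, dy, dz, turn], ...]]. A call has 1 to 5 rows; each row is the pose to reach, as a shift and turn from the pose commanded when the call began; what a row does not reach only later rows make up. A row lasts 1/12 s, in which the tool goes at most 41.7 mm and 7.16 degrees, less where a joint would pass 70% of its speed; a pose out of reach is approached as far as the arm can. A call with a gripper value outside its range is refused whole. OPENING is the opening, from 0 (shut) to 1 (fully open), set as the call begins (- or left out, the last holds). The fingers move at their own pace and stop on an object; FORCE is the grip in N (left out, the last holds). Time passes only in rows, so rows that repeat a pose let the fingers close. It gives the time, the measured TCP pose, the force and the opening at its end, in the units of the state.
- get_obs(): the state, without advancing time (a new reading comes with each control period).
- get_image(name): name is "scene" or "side" or "wrist"; returns (picture, depth): 400x640x3 uint8, red, green, blue; 400x640 float32, m along the optical axis (not along the pixel's ray), 0 where there is no reading.
- camera_model(name): a dict with "fx", "fy", "cx", "cy" (pixels), "xyz" and "attitude" of the camera in the world. Camera axes: x right, y down, z forward; pixel columns grow to the right and rows downward; lengths in m; the calibration is good to about 2 mm. A picture is of the moment at which its call begins: read the wrist's pose just before it. camera_model takes no time and is no camera call; for the wrist camera it gives the pose at the moment of the call.
- finish_job(): hands the job in, once; it reports no verdict.
The state is a dict: "t": time; "q": joint angles; "dq": joint speeds; "effort": joint torques, N m; "tool_pos": TCP position; "tool_rot": TCP orientation; "contact_force": force on the tool from outside, world axes, zero at the start; "wrist_torque": the same for the moment, N m; "opening": finger opening in m.
Only numpy, scipy, OpenCV 4.12 (cv2) and the standard library are available. Lean on these libraries where they do the work, as an engineer would, in place of code of your own. Each camera call takes 0.05 s, during which the arm holds its last target.

## Working session

There is one attempt and no reset: what is moved stays moved. The work goes in short steps, Python scripts to look and compute and a shell command to move; the robot and the scene stay as the last step left them, time stands still between calls to the robot, and variables do not carry over. Pictures are saved under pics/ and viewed, and the job is handed in when it is done.

```bash
ls; mkdir -p pics
cat > h.py <<'E'
import numpy as np, cv2
from scipy.spatial.transform import Rotation as R
from station import get_obs, get_image, camera_model, finish_job, grasp_offset
def snap(cam,fn):
    m=camera_model(cam); p,d=get_image(cam)
    cv2.imwrite('pics/'+fn+'.png',p[:,:,::-1]); np.savez('pics/'+fn+'.npz',p=p,d=d,m=np.array(m,dtype=object))
    return p,d,m
def load(fn):
    z=np.load('pics/'+fn+'.npz',allow_pickle=True); return z['p'],z['d'],z['m'].item()
def rot(m):
    a=np.array(m['attitude'],float)
    return a if a.shape==(3,3) else R.from_rotvec(a).as_matrix()
def cloud(d,m):
    v,u=np.mgrid[0:d.shape[0],0:d.shape[1]]
    c=np.stack([(u-m['cx'])/m['fx']*d,(v-m['cy'])/m['fy']*d,d],-1)
    w=c@rot(m).T+np.array(m['xyz']); w[d==0]=np.nan
    return w
E
python3 - <<'E'
from h import *
for c in('scene','side','wrist'):
    p,d,m=snap(c,c+'0'); print(c,m)
print(get_obs(), grasp_offset)
E
```

```text
pics
scene {'fx': 474.85135623786, 'fy': 474.85135623786, 'cx': 317.15092511239936, 'cy': 195.31311281964054, 'xyz': array([ 1.71419009, -0.3636385 ,  0.8687275 ]), 'attitude': array([-1.78563872, -1.37928746,  0.74849554])}
side {'fx': 499.6967803253673, 'fy': 499.6967803253673, 'cx': 323.6324144988529, 'cy': 196.74067950196638, 'xyz': array([ 0.15353005, -0.86542959,  0.93199965]), 'attitude': array([-2.26061781,  0.60445821, -0.25120358])}
wrist {'fx': 314.84819498124847, 'fy': 314.84819498124847, 'cx': 313.429614470051, 'cy': 202.46211694523564, 'xyz': array([0.07414264, 0.62371305, 0.37363256]), 'attitude': array([2.28156577, 1.80900302, 0.25118458])}
{'t': 0.15, 'q': array([ 1.22102909e+00,  5.32284152e-02,  1.61397493e+00, -6.75009353e-06,
        1.47596466e+00, -1.19011878e-01]), 'dq': array([ 1.05274588e-03,  1.35054688e-04, -3.37026919e-03,  1.64633482e-03,
        5.96584174e-06, -7.19025653e-04]), 'effort': array([ 7.91003858e-04, -3.94245636e+01, -3.70720589e+01, -6.98822009e-05,
        4.65172052e-03,  1.27763677e-06]), 'tool_pos': array([0.14279028, 0.60798214, 0.23033323]), 'tool_rot': array([ 0.17996368,  1.56355295, -0.18237754]), 'contact_force': array([0.2079347 , 0.36854001, 0.83995871]), 'wrist_torque': array([0.01638535, 0.01865638, 0.03783276]), 'opening': 0.08529897398275624} 0.0187
```

View pics/scene0.png

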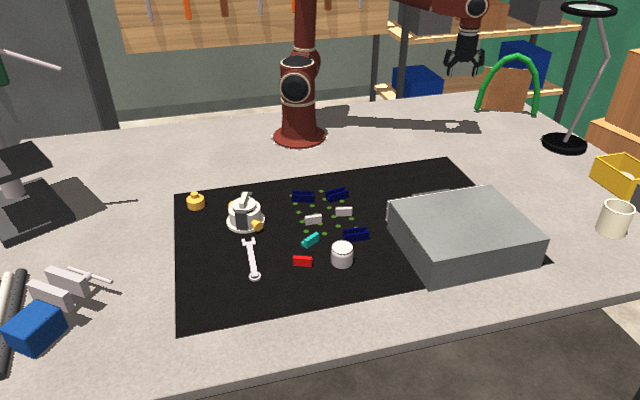

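View pics/side0.png

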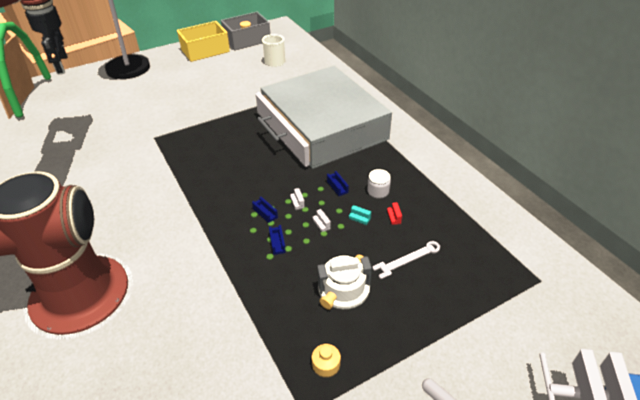

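View pics/wrist0.png

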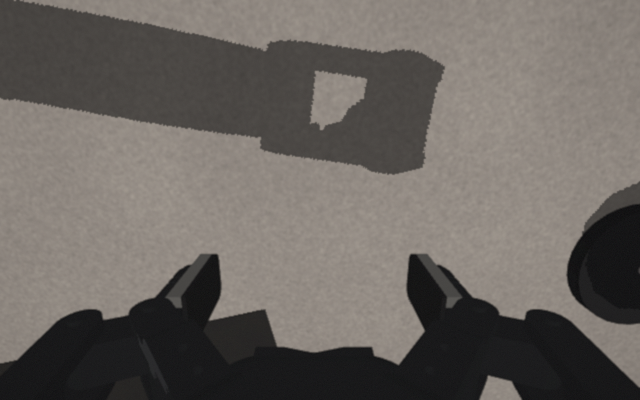

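The scene shows three blue guides (304,196; 337,194; 355,235), two steel jaws (313,219; 344,211), the pot at (245,213), the tin, the wrench, the weight, and turquoise and red decoys. Next I'll build an overhead map from both cameras.

Run:
```python
from h import *
x0,x1,y0,y1=0.25,1.05,-0.45,0.45; s=800
def topmap(names):
    W=int((y1-y0)*s);H=int((x1-x0)*s); im=np.zeros((H,W,3),np.uint8); zb=np.full((H,W),-1.)
    for n in names:
        p,d,m=load(n)
        w=cloud(cv2.resize(d,None,fx=3,fy=3,interpolation=cv2.INTER_NEAREST)/1.0,{**m,'fx':m['fx']*3,'fy':m['fy']*3,'cx':m['cx']*3+1,'cy':m['cy']*3+1}).reshape(-1,3)
        c=np.repeat(np.repeat(p,3,0),3,1).reshape(-1,3)
        ok=(w[:,0]>x0)&(w[:,0]<x1)&(w[:,1]>y0)&(w[:,1]<y1)&(w[:,2]<0.3)
        w=w[ok];c=c[ok];o=np.argsort(w[:,2]);w=w[o];c=c[o]
        i=((x1-w[:,0])*s).astype(int).clip(0,H-1);j=((y1-w[:,1])*s).astype(int).clip(0,W-1)
        up=w[:,2]>zb[i,j]-0.003
        im[i[up],j[up]]=c[up][:,::-1]; zb[i[up],j[up]]=w[up,2]
    return im
for n in('scene0','side0'): 
    im=topmap([n])
    for k in range(5): cv2.putText(im,'%.1f'%(1.0-.2*k+0),(0,int((x1-1.0+.2*k)*s)+5),0,.4,(0,0,255),1)
    for k in range(-2,3): cv2.putText(im,'%.1f'%(.2*k),(int((y1-.2*k)*s)-10,10),0,.4,(0,0,255),1)
    cv2.imwrite('pics/top_'+n+'.png',im[:600,:800])
# dock geometry by colour
for n in('scene0','side0'):
    p,d,m=load(n);w=cloud(d,m)
    hsv=cv2.cvtColor(p,cv2.COLOR_RGB2HSV)
    inb=(w[...,0]>.3)&(w[...,0]<1.0)&(abs(w[...,1])<.4)
    b=(hsv[...,0]>110)&(hsv[...,0]<130)&(hsv[...,1]>150)&inb&(w[...,2]>.004)
    k,l,st,_=cv2.connectedComponentsWithStats(b.astype(np.uint8))
    for i in range(1,k):
        if st[i,4]<30: continue
        q=w[l==i]; r=cv2.minAreaRect((q[:,:2]*1000).astype(np.float32)); print(n,'blue',st[i,:2],r,q[:,2].max())
    z=w[...,2]; 
    t=inb&(abs(z-.1)<.006)
    q=w[t]; q=q[q[:,0]>.4]; r=cv2.minAreaRect((q[:,:2]*1000).astype(np.float32)); print('cab',r,cv2.boxPoints(r),np.median(q[:,2]))
    print('table z',np.nanmedian(z[inb&(abs(z)<.01)]))
```

```text
scene0 blue [326 187] ((473.87030029296875, 17.52941131591797), (40.391502380371094, 73.81839752197266), 11.962937355041504) 0.03258059806687674
scene0 blue [292 190] ((442.12786865234375, -85.8900375366211), (69.51943969726562, 72.93065643310547), 67.475830078125) 0.032133914149832354
scene0 blue [343 227] ((689.8512573242188, 10.405872344970703), (69.9236068725586, 37.64289474487305), 84.65376281738281) 0.03272928647372564
cab ((754.2503662109375, 48.190093994140625), (769.4251098632812, 334.6331481933594), 76.60681915283203) [[ 502.37247 -287.3037 ]
 [ 827.90466 -364.8155 ]
 [1006.1283   383.6839 ]
 [ 680.59607  461.19568]] 0.10045136378705499
table z 0.001408511670163537
side0 blue [327 171] ((689.2595825195312, 10.484846115112305), (73.09441375732422, 32.16342544555664), 87.26618957519531) 0.033299866549923784
side0 blue [252 197] ((473.0527648925781, 17.786500930786133), (32.5228385925293, 73.37084197998047), 13.117509841918945) 0.03152973719204466
side0 blue [269 225] ((455.32366943359375, -92.05311584472656), (73.78240203857422, 30.17914581298828), 72.00631713867188) 0.0329185170181453
cab ((751.2802124023438, 45.216552734375), (772.278076171875, 334.5870056152344), 76.39617919921875) [[ 497.85748 -290.7409 ]
 [ 823.0578  -369.43808]
 [1004.70294  381.174  ]
 [ 679.5026   459.8712 ]] 0.1003266584214868
table z 0.0014134230695262984
```

View pics/top_scene0.png

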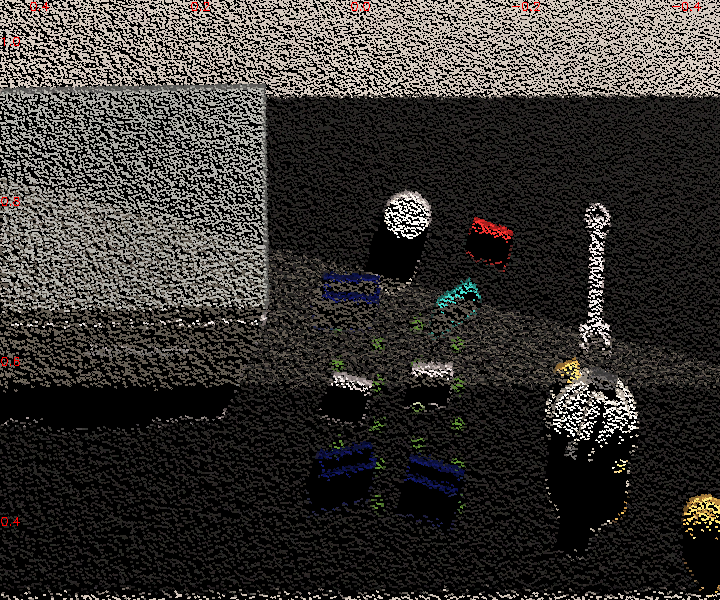

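View pics/top_side0.png

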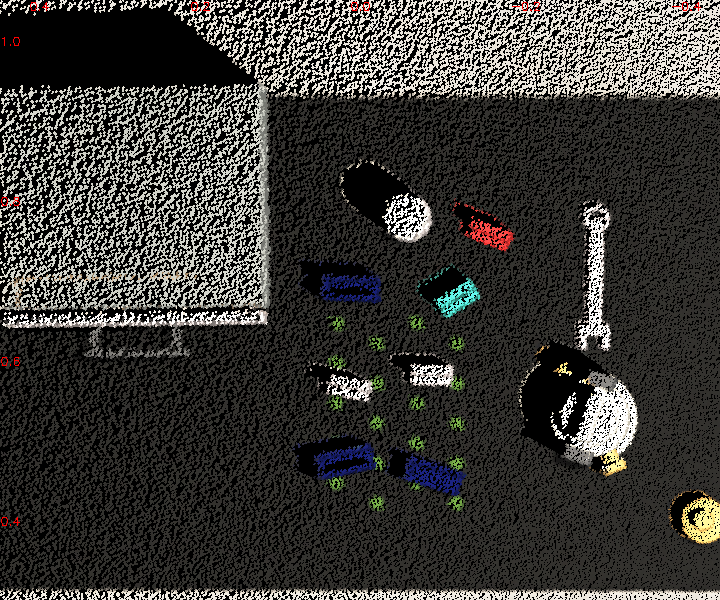

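Run:
```python
from h import *
for n in('scene0','side0'):
    p,d,m=load(n);w=cloud(d,m); z=w[...,2]
    t=(abs(z-.1)<.008)&(w[...,0]>.6)&(w[...,0]<1.0)&(w[...,1]>.09)&(w[...,1]<.5)
    q=w[t]
    # front edge: min x per y bin ; right edge: min y per x bin
    ys=np.arange(.14,.42,.01); fe=[(y,np.min(q[abs(q[:,1]-y)<.005,0])) for y in ys if (abs(q[:,1]-y)<.005).sum()>3]
    fe=np.array(fe); print(n,'front',np.polyfit(fe[:,0],fe[:,1],1),np.round(fe[::4],4).tolist())
    xs=np.arange(.68,.92,.01); re=np.array([(x,np.min(q[abs(q[:,0]-x)<.005,1])) for x in xs if (abs(q[:,0]-x)<.005).sum()>3]); print('right',np.polyfit(re[:,0],re[:,1],1),np.median(re[:,1]))
    le=np.array([(x,np.max(q[abs(q[:,0]-x)<.005,1])) for x in xs if (abs(q[:,0]-x)<.005).sum()>3]); print('left',np.median(le[:,1]))
    h=(z>.05)&(z<.075)&(w[...,0]>.5)&(w[...,0]<.64)&(w[...,1]>.15)&(w[...,1]<.45)
    qq=w[h]
    if len(qq): print('handle',len(qq),qq.min(0),qq.max(0),np.median(qq,0)); bar=qq[qq[:,0]<np.percentile(qq[:,0],60)]; print(np.polyfit(bar[:,1],bar[:,0],1),bar[:,1].min(),bar[:,1].max(), np.median(bar,0))
    f=(z>.03)&(z<.09)&(w[...,0]>.62)&(w[...,0]<.68)&(w[...,1]>.14)&(w[...,1]<.42); qq=w[f]; print('face',np.percentile(qq[:,0],[5,25,50,75,95]))
```

```text
scene0 front [-0.01763945  0.66939184] [[0.14, 0.6694], [0.18, 0.667], [0.22, 0.6672], [0.26, 0.6632], [0.3, 0.6645], [0.34, 0.6636], [0.38, 0.6638]]
right [0.01216053 0.10756157] 0.11708813865189222
left 0.4489564194858222
handle 81 [0.60303596 0.21551993 0.0631151 ] [0.61815666 0.34140156 0.07177421] [0.61017072 0.27942275 0.0671235 ]
[-0.00790643  0.61029339] 0.21649843345623027 0.3414015555945557 [0.60828904 0.27550323 0.06656119]
face [0.64160254 0.64315657 0.64528351 0.64656427 0.64895282]
side0 front [-0.00392252  0.66274502] [[0.14, 0.6668], [0.18, 0.6677], [0.22, 0.6449], [0.26, 0.667], [0.3, 0.6637], [0.34, 0.6468], [0.38, 0.6641]]
right [0.009367   0.10880699] 0.11618251929922258
left 0.44982437167936307
handle 157 [0.60256845 0.21408085 0.05792446] [0.63936993 0.34334964 0.07289636] [0.60915493 0.27431367 0.06548734]
[-0.00919401  0.60962316] 0.21411699069367085 0.34334964442379556 [0.606725   0.27399389 0.06674826]
face [0.6418491  0.6442897  0.64576884 0.64830138 0.65989559]
```

Run:
```python
import cv2
a=cv2.imread('pics/side0.png')
cv2.imwrite('pics/c1.png',cv2.resize(a[240:320,300:460],None,fx=5,fy=5,interpolation=cv2.INTER_CUBIC))
cv2.imwrite('pics/c2.png',cv2.resize(a[60:170,240:400],None,fx=5,fy=5,interpolation=cv2.INTER_CUBIC))
a=cv2.imread('pics/scene0.png')
cv2.imwrite('pics/c3.png',cv2.resize(a[180:260,200:300],None,fx=6,fy=6,interpolation=cv2.INTER_CUBIC))
```

```text
(no output)
```

View pics/c1.png

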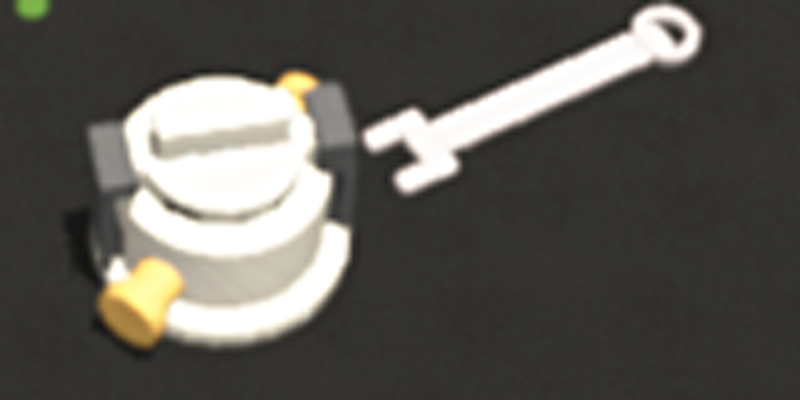

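View pics/c2.png

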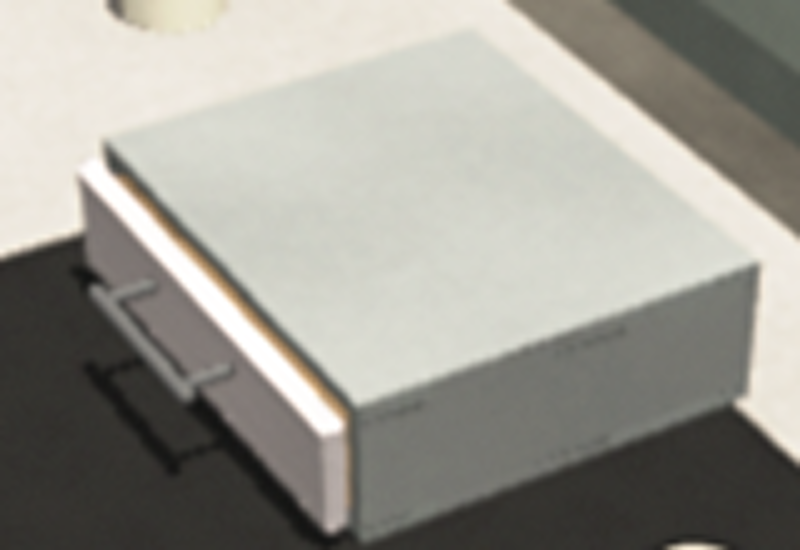

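View pics/c3.png

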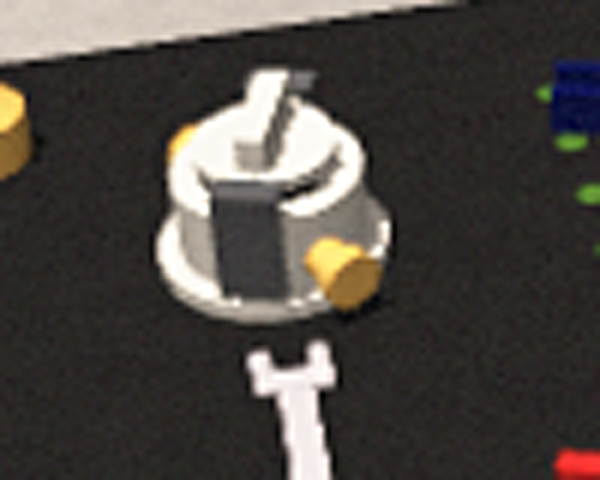

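```bash
cat >> h.py <<'E'
def st():
    o=get_obs(); Rm=R.from_rotvec(o['tool_rot']).as_matrix(); y=Rm[:,1]; print('t%.2f pos %s ydir %.1f  x(fing) %s F %s T %s open %.4f q6 %.2f q1 %.2f'%(o['t'],np.round(o['tool_pos'],4),np.degrees(np.arctan2(y[1],y[0])),np.round(Rm[:,0],3),np.round(o['contact_force'],1),np.round(o['wrist_torque'],2),o['opening'],o['q'][5],o['q'][0]))
E
python3 -c "
from h import *
st()"; python3 -m crank '[[[0.04,0,0,0],[0.08,0,0,0],[0.12,0,0,0],[0.16,-0.02,0,0],[0.2,-0.06,0,0]]]' 0.3
```

```text
t0.15 pos [0.1428 0.608  0.2303] ydir 76.8  x(fing) [-0.001 -0.001 -1.   ] F [0.2 0.4 0.8] T [0.02 0.02 0.04] open 0.0853 q6 -0.12 q1 1.22
t: 0.57
tool_pos: [0.3324, 0.5609, 0.2304]
tool_rot: [0.181, 1.563, -0.181]
contact_force: [-0.3, 0.5, -0.8]
opening: 0.0264
```

```bash
python3 -m crank '[[[0.02,-0.03,0,-7],[0.04,-0.05,0,-14],[0.06,-0.07,0,-21],[0.08,-0.09,0,-28],[0.11,-0.12,0,-35]]]' 0.3; python3 -m crank '[[[0.02,-0.02,0,-7],[0.05,-0.05,0,-14],[0.08,-0.08,0,-21],[0.11,-0.11,0,-28],[0.13,-0.13,0,-35]]]'; python3 -m crank '[[[0.02,-0.02,0,-6],[0.027,-0.02,0,-6],[0.027,-0.02,0,-6]]]'; python3 -c "
from h import *
st()"
```

```text
t: 0.98
tool_pos: [0.4393, 0.4411, 0.2309]
tool_rot: [0.661, 1.469, -0.661]
contact_force: [-0.2, -0.2, -0.6]
opening: 0.0255
t: 1.4
tool_pos: [0.5714, 0.3086, 0.2309]
tool_rot: [1.127, 1.259, -1.128]
contact_force: [0.0, 0.7, -0.6]
opening: 0.0253
t: 1.65
tool_pos: [0.5979, 0.29, 0.2306]
tool_rot: [1.2, 1.215, -1.201]
contact_force: [-0.5, -0.2, 0.2]
opening: 0.0258
t1.65 pos [0.5979 0.29   0.2306] ydir 0.7  x(fing) [-0.001 -0.    -1.   ] F [-0.5 -0.2  0.2] T [ 0.04  0.06 -0.03] open 0.0258 q6 0.33 q1 0.34
```

```bash
python3 -m crank '[[[0.012,-0.010,-0.04,0],[0.012,-0.010,-0.08,0],[0.012,-0.010,-0.11,0],[0.012,-0.010,-0.12,0],[0.012,-0.010,-0.12,0]]]'
python3 - <<'E'
from h import *
st(); snap('wrist','w1'); snap('side','s1')
import cv2
a=cv2.imread('pics/s1.png'); cv2.imwrite('pics/s1c.png',cv2.resize(a[40:200,200:400],None,fx=4,fy=4,interpolation=cv2.INTER_CUBIC)[:600])
E
```

```text
t: 2.07
tool_pos: [0.6051, 0.2815, 0.1068]
tool_rot: [1.192, 1.221, -1.205]
contact_force: [-0.2, -0.5, 0.2]
opening: 0.0254
t2.07 pos [0.6051 0.2815 0.1068] ydir 0.9  x(fing) [-0.008 -0.002 -1.   ] F [-0.2 -0.5  0.2] T [ 0.01  0.02 -0.02] open 0.0254 q6 0.31 q1 0.32
```

View pics/w1.png

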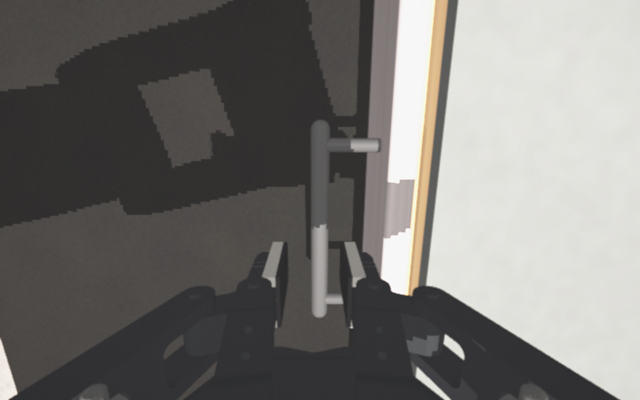

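View pics/s1c.png

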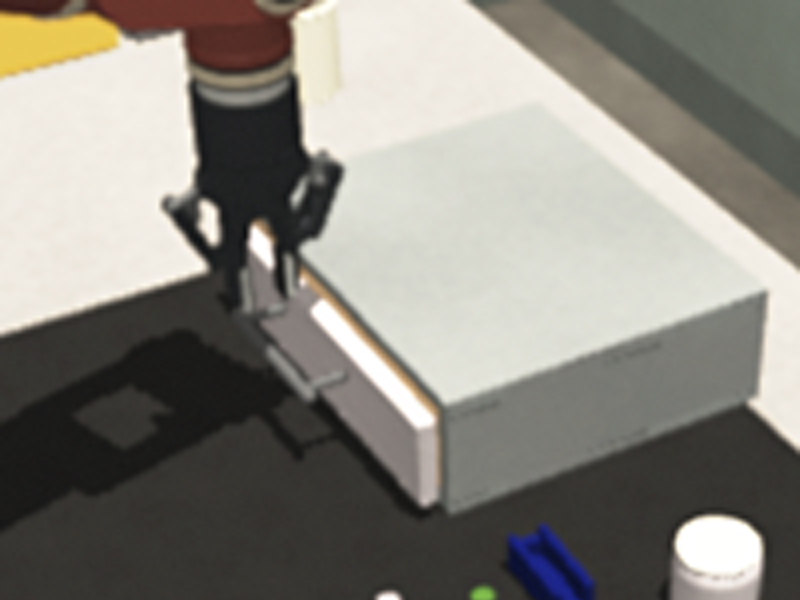

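Run:
```python
from h import *
p,d,m=load('w1'); w=cloud(d,m)
for (u,v) in [(320,130),(320,200),(318,250),(319,305),(375,145),(375,200),(400,150),(280,250),(350,250)]: print(u,v,np.round(w[v,u],4))
```

```text
320 130 [0.6068 0.3414 0.0692]
320 200 [0.6077 0.3005 0.0686]
318 250 [0.6071 0.268  0.0688]
319 305 [0.6086 0.2284 0.0688]
375 145 [0.6385 0.3334 0.0675]
375 200 [0.6424 0.2985 0.0594]
400 150 [0.6474 0.3332 0.0887]
280 250 [0.5894 0.2917 0.1211]
350 250 [0.6205 0.2926 0.1217]
```

```bash
python3 -m crank '[[[0.001,0.002,-0.025,0],[0.001,0.002,-0.05,0],[0.001,0.002,-0.062,0],[0.001,0.002,-0.062,0]]]'; python3 -c "
from h import *
st()"
```

```text
t: 2.5
tool_pos: [0.6086, 0.2834, 0.0482]
tool_rot: [1.197, 1.217, -1.201]
contact_force: [0.4, -0.1, -0.3]
opening: 0.0257
t2.50 pos [0.6086 0.2834 0.0482] ydir 0.8  x(fing) [-0.003 -0.001 -1.   ] F [ 0.4 -0.1 -0.3] T [0.01 0.01 0.03] open 0.0257 q6 0.31 q1 0.33
```

```bash
python3 -m crank '[[[0,0,0,0],[0,0,0,0],[0,0,0,0],[0,0,0,0]]]' 0 30; python3 -m crank '[[[-0.03,0,0,0],[-0.06,0,0,0],[-0.09,0,0,0],[-0.12,-0.001,0,0],[-0.15,-0.001,0,0]]]';python3 -m crank '[[[-0.01,0,0,0],[-0.02,0,0,0],[-0.03,0,0,0],[-0.033,0,0,0]]]';  python3 -c "
from h import *
st()"
```

```text
t: 2.83
tool_pos: [0.6106, 0.2839, 0.0513]
tool_rot: [1.201, 1.215, -1.197]
contact_force: [-0.4, 1.1, 1.6]
opening: 0.0098
t: 3.25
tool_pos: [0.4609, 0.2814, 0.0515]
tool_rot: [1.201, 1.21, -1.196]
contact_force: [2.2, -5.6, 5.4]
opening: 0.0099
t: 3.58
tool_pos: [0.4272, 0.2812, 0.0514]
tool_rot: [1.198, 1.212, -1.197]
contact_force: [0.8, -6.9, 2.2]
opening: 0.0093
t3.58 pos [0.4272 0.2812 0.0514] ydir 0.9  x(fing) [ 0.003 -0.003 -1.   ] F [ 0.8 -6.9  2.2] T [-1.06 -0.16  0.15] open 0.0093 q6 0.43 q1 0.44
```

```bash
python3 -m crank '[[[-0.004,0,0,0],[-0.008,0,0,0],[-0.012,0,0,0],[-0.012,0,0,0]]]';  python3 -c "
from h import *
st()"
```

```text
t: 3.92
tool_pos: [0.4157, 0.2811, 0.0513]
tool_rot: [1.197, 1.212, -1.198]
contact_force: [-1.0, -7.0, 4.7]
opening: 0.0094
t3.92 pos [0.4157 0.2811 0.0513] ydir 0.8  x(fing) [ 0.003 -0.003 -1.   ] F [-1.  -7.   4.7] T [-1.23  0.09  0.05] open 0.0094 q6 0.44 q1 0.45
```

```bash
python3 -m crank '[[[-0.003,0,0,0],[-0.006,0,0,0],[-0.009,0,0,0],[-0.009,0,0,0]]]';  python3 -c "
from h import *
st()"
```

```text
t: 4.25
tool_pos: [0.4096, 0.281, 0.0514]
tool_rot: [1.201, 1.206, -1.192]
contact_force: [10.2, -7.1, -3.5]
opening: 0.0096
t4.25 pos [0.4096 0.281  0.0514] ydir 0.8  x(fing) [ 0.011 -0.003 -1.   ] F [10.2 -7.1 -3.5] T [-1.16 -1.59  0.03] open 0.0096 q6 0.44 q1 0.46
```

Force at the stop confirmed. I'll release, rise and look.

```bash
python3 -m crank '[[[0.002,0,0,0],[0.002,0,0,0],[0.002,0,0,0]]]' 0.3; python3 -m crank '[[[0.002,0,0.04,0],[0.002,0,0.08,0],[0.002,0,0.12,0],[0.002,-0.02,0.16,0],[0.002,-0.06,0.18,0]]]'
python3 - <<'E'
from h import *
st(); snap('scene','c2s'); snap('side','s2'); st()
E
```

```text
t: 4.5
tool_pos: [0.4082, 0.2827, 0.0502]
tool_rot: [1.201, 1.215, -1.198]
contact_force: [0.4, -0.2, 0.3]
opening: 0.0257
t: 4.92
tool_pos: [0.4111, 0.2294, 0.2329]
tool_rot: [1.202, 1.215, -1.188]
contact_force: [1.7, -0.0, 0.6]
opening: 0.0258
t4.92 pos [0.4111 0.2294 0.2329] ydir 1.0  x(fing) [ 0.007  0.004 -1.   ] F [ 1.7 -0.   0.6] T [-0.03 -0.06 -0.02] open 0.0258 q6 0.33 q1 0.35
t5.02 pos [0.4123 0.2257 0.233 ] ydir 0.6  x(fing) [ 0.01   0.002 -1.   ] F [ 1.   0.4 -0.1] T [ 0.07 -0.02 -0.02] open 0.0256 q6 0.33 q1 0.34
```

View pics/s2.png

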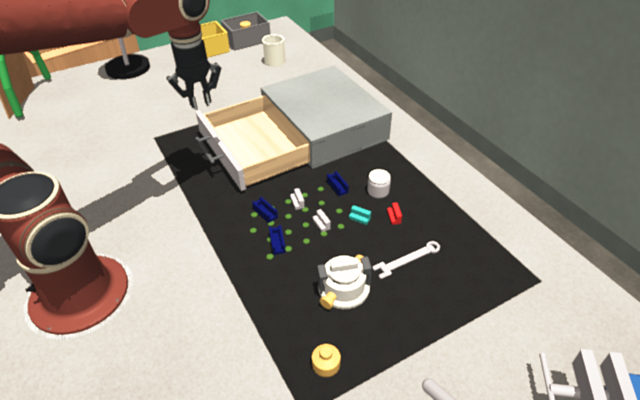

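```bash
python3 -m crank '[[[0.0,-0.036,0,-7],[0,-0.072,0,-14],[0,-0.108,0,-21],[0,-0.144,0,-28],[0,-0.18,0,-35]]]' 0.5; python3 -m crank '[[[0.01,-0.036,0,-7],[0.02,-0.072,0,-14],[0.03,-0.108,0,-21],[0.03,-0.144,0,-28],[0.03,-0.18,0,-35]]]'; python3 -m crank '[[[0.0,-0.036,0,-7],[0,-0.072,0,-14],[0,-0.108,0.01,-21],[0.0,-0.144,0.02,-28],[0.0,-0.15,0.03,-35]]]';  python3 -m crank '[[[0,0,0,0],[0,0,0,0]]]'
python3 - <<'E'
from h import *
st(); snap('wrist','w2');
p,d,m=load('s2'); w=cloud(d,m); 
z=w[...,2]; b=(abs(w[...,0]-.53)<.08)&(abs(w[...,1]+.28)<.09)
q=w[b&(z>.083)&(z<.1)]; print('bar',len(q),q.mean(0),cv2.minAreaRect((q[:,:2]*1000).astype(np.float32)))
E
```

```text
t: 5.43
tool_pos: [0.4089, 0.0464, 0.2259]
tool_rot: [1.637, 0.862, -1.638]
contact_force: [1.1, 0.6, 0.9]
opening: 0.0426
t: 5.85
tool_pos: [0.4395, -0.134, 0.2258]
tool_rot: [2.027, 0.367, -2.028]
contact_force: [0.2, -0.0, -0.0]
opening: 0.0424
t: 6.27
tool_pos: [0.439, -0.2864, 0.2556]
tool_rot: [-2.082, 0.271, 2.086]
contact_force: [0.0, -0.3, 0.6]
opening: 0.0429
t: 6.43
tool_pos: [0.4398, -0.2825, 0.2562]
tool_rot: [-2.09, 0.257, 2.091]
contact_force: [0.3, 0.4, 0.1]
opening: 0.0427
t6.43 pos [ 0.4398 -0.2825  0.2562] ydir -104.1  x(fing) [-0.     0.001 -1.   ] F [0.3 0.4 0.1] T [ 0.04 -0.01  0.01] open 0.0427 q6 1.10 q1 -0.71
bar 224 [ 0.526303   -0.28919533  0.09061253] ((527.1227416992188, -288.13555908203125), (18.828725814819336, 59.910804748535156), 69.94605255126953)
```

View pics/w2.png

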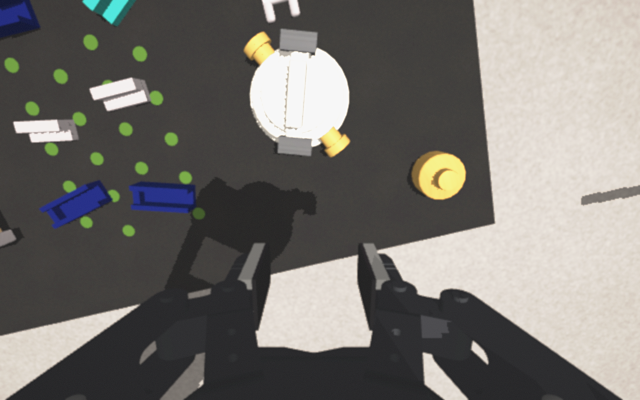

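The wrist view shows the cap bar at (297,88), the claws at (298,40) and (294,146), and the guides and jaws to the left. I'll measure the bar.

```bash
cat >> h.py <<'E'
def rect(fn,lo,hi,box=None,colour=None,minpix=60):
    p,d,m=load(fn); w=cloud(d,m); z=w[...,2]
    b=(z>lo)&(z<hi)
    if box is not None: b&=(w[...,0]>box[0])&(w[...,0]<box[1])&(w[...,1]>box[2])&(w[...,1]<box[3])
    hsv=cv2.cvtColor(p,cv2.COLOR_RGB2HSV)
    if colour=='blue': b&=(hsv[...,0]>110)&(hsv[...,0]<130)&(hsv[...,1]>120)
    if colour=='steel': b&=(hsv[...,1]<60)&(hsv[...,2]>90)
    k,l,s,c=cv2.connectedComponentsWithStats(b.astype(np.uint8))
    for i in range(1,k):
        if s[i,4]<minpix: continue
        q=w[l==i]; (cx,cy),(a,bb),an=cv2.minAreaRect((q[:,:2]*1000).astype(np.float32))
        if a<bb: an+=90; a,bb=bb,a
        print(fn,colour,'px',np.round(c[i]),'ctr %.1f %.1f size %.1f x %.1f longdir %.1f'%(cx,cy,a,bb,(an+90)%180-90),'zmax %.4f n %d'%(q[:,2].max(),len(q)))
E
python3 - <<'E'
from h import *
rect('w2',.082,.11,(.42,.62,-.38,-.2))
rect('w2',.068,.082,(.42,.62,-.38,-.2))
rect('w2',.004,.04,(.3,.8,-.2,.12),'blue')
rect('w2',.004,.04,(.3,.8,-.2,.12),'steel')
E
```

```text
w2 None px [296.  93.] ctr 526.3 -287.4 size 59.9 x 16.0 longdir -19.3 zmax 0.0951 n 1188
w2 None px [297.  92.] ctr 526.3 -287.4 size 114.2 x 70.9 longdir -19.3 zmax 0.0819 n 4606
w2 blue px [16. 17.] ctr 685.2 0.5 size 48.5 x 27.5 longdir 89.0 zmax 0.0303 n 1117
w2 blue px [ 76. 203.] ctr 471.4 18.6 size 72.0 x 30.1 longdir -78.2 zmax 0.0315 n 1607
w2 blue px [163. 197.] ctr 453.6 -91.5 size 71.4 x 30.7 longdir 72.4 zmax 0.0316 n 1741
w2 steel px [121.  93.] ctr 580.2 -83.8 size 63.1 x 28.4 longdir 83.6 zmax 0.0310 n 1295
w2 steel px [ 48. 130.] ctr 563.2 13.0 size 52.7 x 24.0 longdir 78.6 zmax 0.0308 n 1101
w2 steel px [  6. 237.] ctr 453.5 117.2 size 14.7 x 4.6 longdir 2.8 zmax 0.0385 n 173
```

```bash
python3 -m crank '[[[0.03,-0.002,0,-2],[0.06,-0.004,-0.02,-4],[0.086,-0.005,-0.05,-5],[0.0865,-0.005,-0.08,-5],[0.0865,-0.005,-0.11,-5]]]' 0.45; python3 -m crank '[[[0,0,-0.03,0],[0,0,-0.05,0],[0,0,-0.05,0]]]';python3 -c "
from h import *
st(); snap('wrist','w3')"
```

```text
t: 6.9
tool_pos: [0.5272, -0.2853, 0.1443]
tool_rot: [-2.042, 0.339, 2.043]
contact_force: [-0.3, -0.3, -0.3]
opening: 0.0383
t: 7.15
tool_pos: [0.5225, -0.2831, 0.0894]
tool_rot: [-2.028, 0.335, 2.051]
contact_force: [-0.0, 0.8, -0.2]
opening: 0.0386
t7.15 pos [ 0.5225 -0.2831  0.0894] ydir -109.0  x(fing) [-0.01   0.008 -1.   ] F [-0.   0.8 -0.2] T [ 0.1   0.04 -0.01] open 0.0386 q6 1.28 q1 -0.62
```

View pics/w3.png

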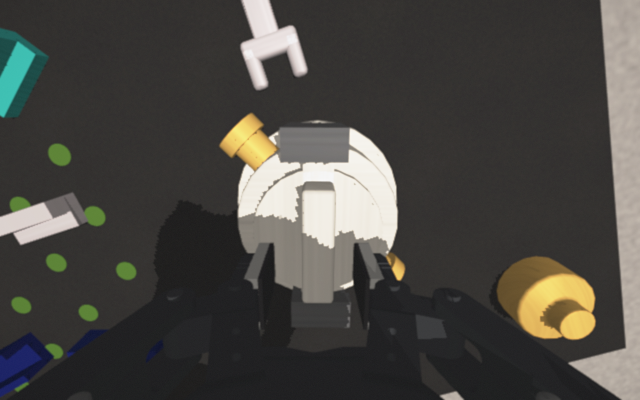

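```bash
python3 -m crank '[[[0,-0.001,-0.01,0],[0,-0.001,-0.02,0],[0,-0.001,-0.02,0],[0,-0.001,-0.02,0]]]' ;python3 -c "
from h import *
st()"
```

```text
t: 7.53
tool_pos: [0.5262, -0.2887, 0.0768]
tool_rot: [-2.04, 0.345, 2.04]
contact_force: [-0.9, -0.2, -0.1]
opening: 0.0382
t7.53 pos [ 0.5262 -0.2887  0.0768] ydir -109.2  x(fing) [ 0. -0. -1.] F [-0.9 -0.2 -0.1] T [-0.02 -0.01  0.03] open 0.0382 q6 1.28 q1 -0.63
```

```bash
python3 -m crank '[[[0,0,0,0],[0,0,0,0],[0,0,0,0],[0,0,0,0]]]' 0 70;python3 -c "
from h import *
st()"; python3 -m crank '[[[0,0,-0.004,0],[0,0,-0.008,0],[0,0,-0.01,0],[0,0,-0.01,0]]]'; python3 -c "
from h import *
st()"
```

```text
t: 7.87
tool_pos: [0.527, -0.2885, 0.0778]
tool_rot: [-2.041, 0.345, 2.037]
contact_force: [1.3, 4.4, 3.7]
opening: 0.0142
t7.87 pos [ 0.527  -0.2885  0.0778] ydir -109.2  x(fing) [ 0.002  0.001 -1.   ] F [1.3 4.4 3.7] T [ 0.73 -0.17 -0.06] open 0.0142 q6 1.28 q1 -0.63
t: 8.2
tool_pos: [0.5272, -0.2884, 0.0711]
tool_rot: [-2.04, 0.344, 2.039]
contact_force: [-7.4, 9.8, 21.2]
opening: 0.0139
t8.20 pos [ 0.5272 -0.2884  0.0711] ydir -109.2  x(fing) [ 0.001  0.001 -1.   ] F [-7.4  9.8 21.2] T [ 1.56  1.2  -0.06] open 0.0139 q6 1.28 q1 -0.63
```

```bash
python3 -m crank '[[[0,0,0,6],[0,0,0,12],[0,0,0,18],[0,0,0,24],[0,0,0,30]]]';python3 -m crank '[[[0,0,0,6],[0,0,0,12],[0,0,0,18],[0,0,0,24],[0,0,0,24]]]'; python3 -c "
from h import *
st()"
```

```text
t: 8.62
tool_pos: [0.5271, -0.2883, 0.0711]
tool_rot: [2.123, 0.206, -2.121]
contact_force: [-7.1, 11.5, 22.1]
opening: 0.0138
t: 9.03
tool_pos: [0.5272, -0.2882, 0.0711]
tool_rot: [1.875, 0.591, -1.872]
contact_force: [-6.5, 11.0, 20.8]
opening: 0.0139
t9.03 pos [ 0.5272 -0.2882  0.0711] ydir -55.1  x(fing) [ 0.001  0.002 -1.   ] F [-6.5 11.  20.8] T [ 1.84  1.05 -0.03] open 0.0139 q6 0.33 q1 -0.63
```

Turned 54°; lifting straight up.

```bash
python3 -m crank '[[[0,0,0.01,0],[0,0,0.025,0],[0,0,0.05,0],[0,0,0.08,0],[0,0,0.11,0]]]'; python3 -m crank '[[[0,0,0.02,0],[0,0,0.02,0]]]';python3 - <<'E'
from h import *
st(); snap('wrist','w4'); snap('side','s4')
E
```

```text
t: 9.45
tool_pos: [0.5249, -0.2887, 0.176]
tool_rot: [1.873, 0.589, -1.878]
contact_force: [0.3, -1.6, -2.1]
opening: 0.0143
t: 9.62
tool_pos: [0.5282, -0.291, 0.2023]
tool_rot: [1.877, 0.578, -1.867]
contact_force: [0.7, -0.7, -0.5]
opening: 0.0141
t9.62 pos [ 0.5282 -0.291   0.2023] ydir -55.2  x(fing) [ 0.007 -0.007 -1.   ] F [ 0.7 -0.7 -0.5] T [-0.06 -0.07  0.01] open 0.0141 q6 0.34 q1 -0.63
```

View pics/w4.png

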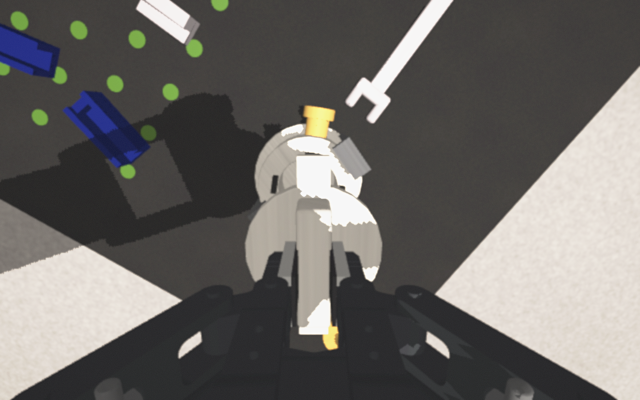

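View pics/s4.png

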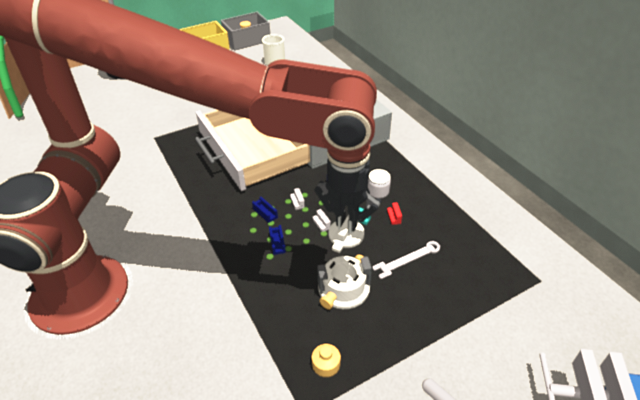

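Run:
```python
from h import *
for n in ('s2','c2s'):
    p,d,m=load(n); w=cloud(d,m); z=w[...,2]
    b=(z>.012)&(z<.032)&(w[...,0]>.43)&(w[...,0]<.67)&(w[...,1]>.12)&(w[...,1]<.45)
    q=w[b]; print(n,'floor',len(q),np.percentile(q,[1,50,99],axis=0).round(4))
    b=(z>.07)&(z<.09)&(w[...,0]>.42)&(w[...,0]<.66)&(w[...,1]>.1)&(w[...,1]<.46)
    q=w[b]; print(cv2.minAreaRect((q[:,:2]*1000).astype(np.float32)),q.min(0),q.max(0))
    f=q[(q[:,1]>.2)&(q[:,1]<.36)&(q[:,0]<.5)]; print('front',np.percentile(f[:,0],[1,50,99]))
    s=q[(q[:,0]>.5)&(q[:,0]<.6)]; r=s[s[:,1]<.3]; l=s[s[:,1]>.3]
    for t in (r,l):
        if len(t): print('side',np.percentile(t[:,1],[1,50,99]))
```

```text
s2 floor 3147 [[0.4455 0.1283 0.0159]
 [0.5722 0.2997 0.0224]
 [0.6683 0.4289 0.0312]]
((551.7476806640625, 277.4436340332031), (215.67588806152344, 328.2904052734375), 0.1150413304567337) [0.4436375  0.11311569 0.07002825] [0.65987727 0.44137486 0.08994708]
front [0.44468488 0.45167737 0.46756648]
side [0.12550964 0.1322917  0.14034992]
side [0.41763466 0.42615696 0.43384148]
c2s floor 1447 [[0.4598 0.1283 0.0181]
 [0.5084 0.2888 0.0232]
 [0.611  0.4243 0.0314]]
((536.3876953125, 279.072509765625), (190.8102264404297, 325.1972961425781), 1.8185240030288696) [0.44001772 0.11386255 0.07000411] [0.63648684 0.43916312 0.08991714]
front [0.44400546 0.46060552 0.47033036]
side [0.1280113  0.13088713 0.13611415]
side [0.41899093 0.4247901  0.43202557]
```

```bash
python3 -m crank '[[[0,0.04,0,-7],[0,0.08,0,-14],[0,0.12,0,-21],[0,0.16,0,-28],[0,0.2,0,-35]]]' - 80; python3 -m crank '[[[0,0.04,0,0],[0,0.08,0,0],[0,0.12,0,0],[0,0.16,0,0],[0,0.2,0,0]]]'; python3 -m crank '[[[0,0.04,0,0],[0,0.08,0,0],[0,0.12,0,0],[0,0.16,0,0],[0,0.2,0,0]]]';  python3 -m crank '[[[0.01,0.03,0,0],[0.015,0.05,0,0],[0.02,0.06,0,0],[0.02,0.06,0,0]]]'; python3 -c "
from h import *
st()"
```

```text
t: 10.13
tool_pos: [0.5241, -0.0904, 0.1928]
tool_rot: [2.215, 0.004, -2.227]
contact_force: [0.6, 0.1, -2.5]
opening: 0.0136
t: 10.55
tool_pos: [0.5241, 0.1092, 0.1929]
tool_rot: [2.211, 0.009, -2.222]
contact_force: [0.9, -0.8, -1.9]
opening: 0.014
t: 10.97
tool_pos: [0.5243, 0.3087, 0.1925]
tool_rot: [2.21, 0.007, -2.221]
contact_force: [1.1, -1.3, -1.3]
opening: 0.0146
t: 11.3
tool_pos: [0.5454, 0.3684, 0.193]
tool_rot: [2.21, 0.01, -2.219]
contact_force: [-1.0, -0.4, -2.6]
opening: 0.0137
t11.30 pos [0.5454 0.3684 0.193 ] ydir -89.4  x(fing) [-0.004 -0.002 -1.   ] F [-1.  -0.4 -2.6] T [-0.07 -0.    0.04] open 0.0137 q6 2.04 q1 0.48
```

```bash
python3 -m crank '[[[0.005,0.003,-0.03,0],[0.008,0.003,-0.06,0],[0.008,0.003,-0.09,0],[0.008,0.003,-0.12,0],[0.008,0.003,-0.138,0]]]'; python3 -m crank '[[[0,0,0,0],[0,0,-0.002,0],[0,0,-0.002,0]]]'; python3 -c "
from h import *
st()"
```

```text
t: 11.72
tool_pos: [0.5515, 0.3672, 0.0528]
tool_rot: [2.208, 0.003, -2.223]
contact_force: [-0.3, -0.8, -3.3]
opening: 0.0135
t: 11.97
tool_pos: [0.5546, 0.3698, 0.0571]
tool_rot: [2.217, 0.009, -2.217]
contact_force: [0.6, 0.2, -1.7]
opening: 0.0136
t11.97 pos [0.5546 0.3698 0.0571] ydir -89.5  x(fing) [ 0. -0. -1.] F [ 0.6  0.2 -1.7] T [ 0.01 -0.04  0.02] open 0.0136 q6 2.04 q1 0.48
```

```bash
python3 -m crank '[[[0,0,-0.003,0],[0,0,-0.006,0],[0,0,-0.006,0]]]'; python3 -m crank '[[[0,0,0,0],[0,0,0,0],[0,0,0,0]]]' 0.45; python3 -m crank '[[[0,0,0.03,0],[0,0,0.06,0],[0,0,0.10,0],[0,-0.03,0.14,0],[0,-0.07,0.15,0]]]'
python3 - <<'E'
from h import *
st(); snap('wrist','w5'); snap('side','s5')
E
```

```text
t: 12.22
tool_pos: [0.5543, 0.3705, 0.0509]
tool_rot: [2.217, 0.01, -2.217]
contact_force: [1.1, -0.5, -3.0]
opening: 0.0136
t: 12.47
tool_pos: [0.5548, 0.3711, 0.0517]
tool_rot: [2.219, 0.011, -2.215]
contact_force: [-0.5, -0.4, -0.1]
opening: 0.0384
t: 12.88
tool_pos: [0.5566, 0.3094, 0.206]
tool_rot: [2.228, 0.02, -2.206]
contact_force: [0.5, -0.6, 0.9]
opening: 0.0384
t12.88 pos [0.5566 0.3094 0.206 ] ydir -89.2  x(fing) [ 0.01   0.005 -1.   ] F [ 0.5 -0.6  0.9] T [-0.   -0.01 -0.01] open 0.0384 q6 1.95 q1 0.39
```

View pics/w5.png

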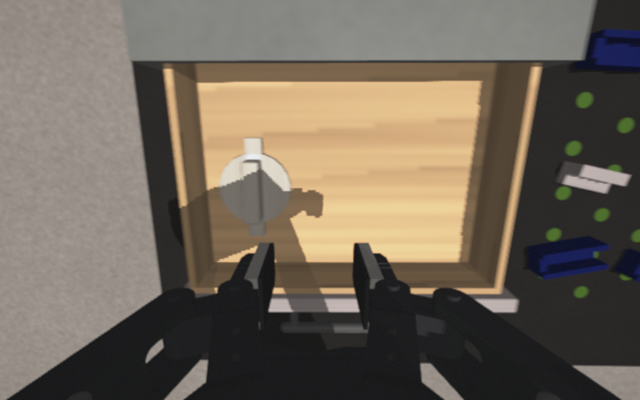

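View pics/s5.png

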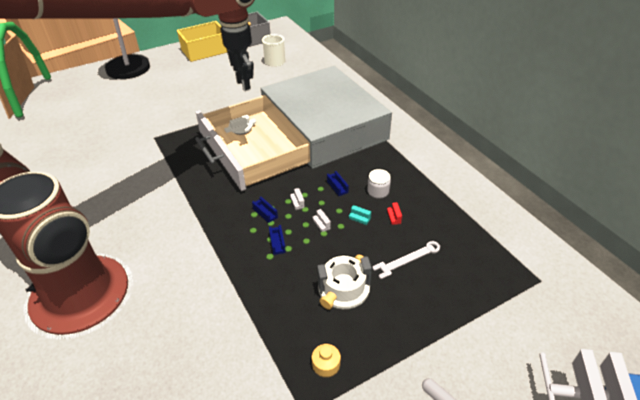

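```bash
python3 - <<'E'
from h import *
rect('s5',.004,.04,(.3,.8,-.2,.115),'blue',40)
rect('s5',.004,.04,(.3,.8,-.2,.115),'steel',40)
E
python3 -m crank '[[[0,-0.03,0,7],[-0.01,-0.06,0,14],[-0.02,-0.1,0,21],[-0.03,-0.13,0,28],[-0.04,-0.16,0,35]]]';python3 -m crank '[[[-0.01,-0.03,0,7],[-0.02,-0.06,0,14],[-0.03,-0.09,0,21],[-0.04,-0.12,0,28],[-0.045,-0.13,0,35]]]' ;python3 -m crank '[[[0,0,0,7],[0,0,0,14],[0,0,0,21],[0,0,0,28],[0,0,0,31]]]'; python3 -m crank '[[[0,0,0,0],[0,0,0,0]]]';python3 -c "
from h import *
st();snap('wrist','w6')"
```

```text
s5 blue px [337. 183.] ctr 690.4 11.7 size 76.3 x 34.2 longdir 88.3 zmax 0.0321 n 312
s5 blue px [265. 209.] ctr 473.3 17.4 size 76.5 x 34.0 longdir -75.7 zmax 0.0315 n 357
s5 blue px [277. 240.] ctr 455.6 -90.9 size 76.2 x 30.3 longdir 71.7 zmax 0.0333 n 334
s5 steel px [378. 190.] ctr 767.9 -74.0 size 57.3 x 27.0 longdir -34.3 zmax 0.0399 n 210
s5 steel px [297. 199.] ctr 567.6 16.8 size 65.8 x 30.4 longdir 74.0 zmax 0.0315 n 186
s5 steel px [321. 220.] ctr 584.7 -89.6 size 53.6 x 38.9 longdir 76.3 zmax 0.0321 n 229
t: 13.4
tool_pos: [0.5135, 0.1454, 0.1983]
tool_rot: [1.863, 0.603, -1.863]
contact_force: [0.4, -0.1, 0.3]
opening: 0.0386
t: 13.82
tool_pos: [0.4684, 0.0142, 0.1984]
tool_rot: [1.452, 1.03, -1.453]
contact_force: [-0.5, 0.5, -0.4]
opening: 0.0384
t: 14.23
tool_pos: [0.4692, 0.0168, 0.1984]
tool_rot: [1.056, 1.3, -1.056]
contact_force: [0.2, 0.1, -0.0]
opening: 0.0385
t: 14.4
tool_pos: [0.4692, 0.0168, 0.1984]
tool_rot: [1.061, 1.297, -1.061]
contact_force: [0.2, -0.2, 0.8]
opening: 0.0388
t14.40 pos [0.4692 0.0168 0.1984] ydir 11.4  x(fing) [ 0.  0. -1.] F [ 0.2 -0.2  0.8] T [-0.06  0.03  0.01] open 0.0388 q6 -0.32 q1 -0.12
```

View pics/w6.png

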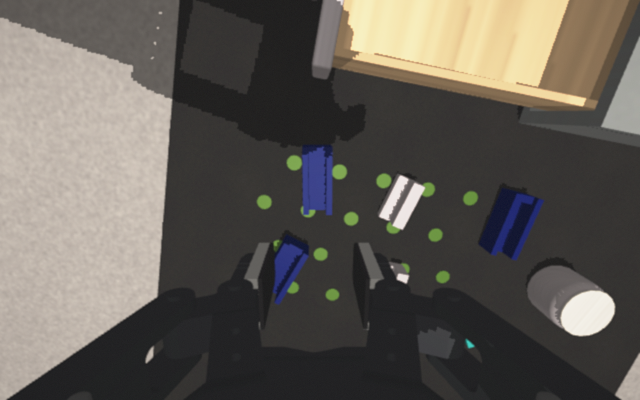

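Run:
```python
from h import *
rect('w6',.015,.04,(.3,.8,-.2,.115),'blue',40)
rect('w6',.008,.04,(.3,.8,-.2,.115),'steel',40)
```

```text
w6 blue px [317. 175.] ctr 471.4 19.3 size 70.0 x 29.1 longdir -77.8 zmax 0.0314 n 956
w6 blue px [514. 224.] ctr 688.1 12.8 size 70.1 x 32.2 longdir 88.4 zmax 0.0309 n 1905
w6 blue px [290. 265.] ctr 454.0 -90.8 size 70.5 x 30.1 longdir 72.4 zmax 0.0308 n 758
w6 steel px [401. 201.] ctr 563.5 13.7 size 50.2 x 24.9 longdir 78.9 zmax 0.0307 n 1364
w6 steel px [400. 273.] ctr 584.1 -68.2 size 16.6 x 9.6 longdir -0.8 zmax 0.0309 n 189
w6 steel px [551. 286.] ctr 759.8 -49.4 size 57.8 x 25.6 longdir 66.2 zmax 0.0400 n 1239
```

```bash
python3 -m crank '[[[0.002,0.003,-0.04,0],[0.002,0.003,-0.08,0],[0.002,0.003,-0.12,0],[0.002,0.003,-0.15,0],[0.002,0.003,-0.17,0]]]' 0.52; python3 -m crank '[[[0,0,-0.01,0.5],[0,0,-0.02,0.5],[0,0,-0.02,0.5],[0,0,-0.02,0.5]]]'; python3 -c "
from h import *
st()"
```

```text
t: 14.87
tool_pos: [0.4687, 0.02, 0.0246]
tool_rot: [1.059, 1.302, -1.064]
contact_force: [-1.0, 0.1, -0.2]
opening: 0.0444
t: 15.2
tool_pos: [0.4721, 0.0195, 0.0093]
tool_rot: [1.054, 1.3, -1.053]
contact_force: [0.4, 0.7, 0.3]
opening: 0.0443
t15.20 pos [0.4721 0.0195 0.0093] ydir 12.0  x(fing) [ 0.001 -0.    -1.   ] F [0.4 0.7 0.3] T [ 0.02 -0.09 -0.05] open 0.0443 q6 -0.33 q1 -0.12
```

Grip, then lift and turn toward the drawer slot (0.51, 0.30).

```bash
python3 -m crank '[[[0,0,0,0],[0,0,0,0],[0,0,0,0],[0,0,0,0]]]' 0 50; python3 -m crank '[[[0,0,0.03,0],[0,0,0.07,0],[0,0,0.11,0],[0,0,0.14,0],[0,0,0.16,0]]]'; python3 -m crank '[[[0,0.03,0,7],[0,0.06,0,14],[0.01,0.09,0,21],[0.02,0.12,0,28],[0.03,0.15,0,35]]]'; python3 -m crank '[[[0,0.03,0,7],[0.01,0.06,0,14],[0.01,0.09,0,21],[0.02,0.12,0,28],[0.02,0.13,0,35]]]';python3 -m crank '[[[0,0,0,7],[0,0,0,8],[0,0,0,8]]]'; python3 -c "
from h import *
st()"
```

```text
t: 15.53
tool_pos: [0.4731, 0.0194, 0.0105]
tool_rot: [1.055, 1.298, -1.051]
contact_force: [0.1, 0.1, 6.2]
opening: 0.0291
t: 15.95
tool_pos: [0.4727, 0.0194, 0.1729]
tool_rot: [1.055, 1.296, -1.05]
contact_force: [0.8, 0.9, -0.5]
opening: 0.029
t: 16.37
tool_pos: [0.5012, 0.171, 0.1686]
tool_rot: [0.582, 1.491, -0.582]
contact_force: [0.6, -0.4, 0.8]
opening: 0.0287
t: 16.78
tool_pos: [0.5216, 0.3029, 0.1684]
tool_rot: [0.104, 1.568, -0.102]
contact_force: [0.3, -0.3, -0.6]
opening: 0.0288
t: 17.03
tool_pos: [0.5209, 0.2995, 0.1682]
tool_rot: [0.001, 1.571, -0.002]
contact_force: [0.1, 0.0, -0.5]
opening: 0.0285
t17.03 pos [0.5209 0.2995 0.1682] ydir 89.9  x(fing) [-0.001 -0.    -1.   ] F [ 0.1  0.  -0.5] T [ 0.03  0.02 -0.04] open 0.0285 q6 -1.17 q1 0.40
```

```bash
python3 -m crank '[[[-0.006,-0.004,-0.03,0],[-0.011,-0.004,-0.06,0],[-0.011,-0.004,-0.09,0],[-0.011,-0.004,-0.115,0],[-0.011,-0.004,-0.127,0]]]'; python3 -m crank '[[[0,0,-0.003,0],[0,0,-0.004,0],[0,0,-0.005,0]]]'; python3 -c "
from h import *
st()"; python3 -m crank '[[[0,0,0,0],[0,0,0,0],[0,0,0,0]]]' 0.47;  python3 -m crank '[[[0,0,0.03,0],[0,0,0.06,0],[0,0,0.09,0],[0,0,0.13,0],[0,0,0.15,0]]]'; python3 -c "
from h import *
st(); snap('side','s7')"
```

```text
t: 17.45
tool_pos: [0.5076, 0.2938, 0.0374]
tool_rot: [0.0, 1.576, -0.004]
contact_force: [-0.1, -0.3, -1.5]
opening: 0.0288
t: 17.7
tool_pos: [0.5116, 0.2959, 0.0382]
tool_rot: [0.001, 1.568, 0.0]
contact_force: [0.1, 0.1, -1.1]
opening: 0.0287
t17.70 pos [0.5116 0.2959 0.0382] ydir 90.0  x(fing) [ 0.003  0.001 -1.   ] F [ 0.1  0.1 -1.1] T [ 0.02 -0.07  0.02] open 0.0287 q6 -1.17 q1 0.40
t: 17.95
tool_pos: [0.5114, 0.2961, 0.0382]
tool_rot: [0.001, 1.568, 0.001]
contact_force: [0.5, -0.3, -0.9]
opening: 0.0402
t: 18.37
tool_pos: [0.5122, 0.2965, 0.1927]
tool_rot: [0.002, 1.564, 0.003]
contact_force: [1.5, 0.6, 0.8]
opening: 0.04
t18.37 pos [0.5122 0.2965 0.1927] ydir 90.0  x(fing) [ 0.007  0.003 -1.   ] F [1.5 0.6 0.8] T [ 0.02  0.03 -0.07] open 0.0400 q6 -1.17 q1 0.40
```

View pics/s7.png

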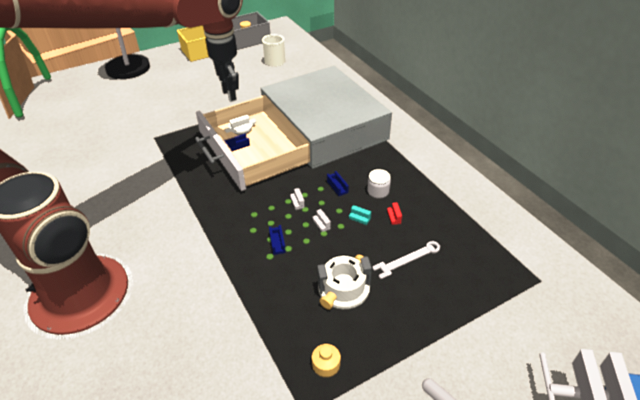

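The first guide is in the drawer at (237,143). Next is guide B at (0.454, -0.091).

```bash
python3 -m crank '[[[0,-0.03,0,-7],[-0.01,-0.06,0,-14],[-0.02,-0.09,0,-21],[-0.03,-0.12,0,-28],[-0.03,-0.15,0,-35]]]' 0.52; python3 -m crank '[[[0,-0.03,0,-7],[-0.01,-0.06,0,-14],[-0.02,-0.09,0,-21],[-0.02,-0.12,0,-28],[-0.028,-0.15,0,-35]]]';python3 -m crank '[[[0,-0.03,0,-7],[0,-0.05,0,-14],[0,-0.07,0,-21],[0,-0.085,0,-28],[0,-0.085,0,-35]]]';python3 -m crank '[[[0,0,0,-2.5],[0,0,0,-2.5]]]'
python3 - <<'E'
from h import *
st(); snap('wrist','w8'); rect('w8',.008,.04,(.3,.8,-.2,.115),'blue',40); rect('w8',.008,.04,(.3,.8,-.2,.115),'steel',40)
E
```

```text
t: 18.83
tool_pos: [0.4789, 0.1447, 0.1867]
tool_rot: [0.482, 1.516, -0.482]
contact_force: [0.6, -0.4, -0.0]
opening: 0.0446
t: 19.25
tool_pos: [0.4524, -0.0058, 0.1871]
tool_rot: [0.953, 1.35, -0.951]
contact_force: [1.1, 0.3, 0.6]
opening: 0.0442
t: 19.67
tool_pos: [0.4523, -0.0918, 0.1871]
tool_rot: [1.405, 1.067, -1.405]
contact_force: [-0.1, 1.0, 0.8]
opening: 0.0442
t: 19.83
tool_pos: [0.4523, -0.0898, 0.1869]
tool_rot: [1.432, 1.047, -1.431]
contact_force: [0.8, -0.1, -0.5]
opening: 0.0445
t19.83 pos [ 0.4523 -0.0898  0.1869] ydir -17.6  x(fing) [ 0.001 -0.    -1.   ] F [ 0.8 -0.1 -0.5] T [-0.01 -0.01 -0.03] open 0.0445 q6 -0.05 q1 -0.36
w8 blue px [539.  18.] ctr 687.1 -4.3 size 36.1 x 32.2 longdir 87.8 zmax 0.0310 n 1851
w8 blue px [316. 182.] ctr 453.9 -91.3 size 70.1 x 29.5 longdir 72.0 zmax 0.0313 n 2063
w8 steel px [398.  38.] ctr 563.5 13.8 size 50.6 x 24.6 longdir 78.5 zmax 0.0312 n 2072
w8 steel px [624.  48.] ctr 759.6 -55.8 size 59.2 x 26.8 longdir 85.7 zmax 0.0400 n 1926
w8 steel px [439. 143.] ctr 579.8 -89.0 size 50.2 x 24.8 longdir 89.2 zmax 0.0308 n 1690
```

```bash
python3 -m crank '[[[0.001,-0.001,-0.04,0],[0.001,-0.001,-0.08,0],[0.001,-0.001,-0.12,0],[0.001,-0.001,-0.15,0],[0.001,-0.001,-0.162,0]]]'; python3 -m crank '[[[0,0,-0.01,0],[0,0,-0.016,0],[0,0,-0.016,0],[0,0,-0.016,0]]]';python3 -m crank '[[[0,0,0,0],[0,0,0,0],[0,0,0,0],[0,0,0,0]]]' 0 50; python3 -m crank '[[[0,0,0.03,0],[0,0,0.07,0],[0,0,0.11,0],[0,0,0.14,0],[0,0,0.16,0]]]'; python3 -c "
from h import *
st()"
```

```text
t: 20.3
tool_pos: [0.4496, -0.0888, 0.0195]
tool_rot: [1.426, 1.057, -1.434]
contact_force: [-0.5, 0.3, 0.1]
opening: 0.0446
t: 20.63
tool_pos: [0.4542, -0.0907, 0.0095]
tool_rot: [1.43, 1.048, -1.429]
contact_force: [-0.7, 0.2, 0.2]
opening: 0.0444
t: 20.97
tool_pos: [0.4549, -0.091, 0.0103]
tool_rot: [1.431, 1.046, -1.428]
contact_force: [0.2, -0.6, 5.8]
opening: 0.0287
t: 21.38
tool_pos: [0.4546, -0.0909, 0.1728]
tool_rot: [1.432, 1.044, -1.426]
contact_force: [0.5, 0.1, -0.9]
opening: 0.0291
t21.38 pos [ 0.4546 -0.0909  0.1728] ydir -17.5  x(fing) [ 0.005 -0.002 -1.   ] F [ 0.5  0.1 -0.9] T [-0.01  0.02  0.02] open 0.0291 q6 -0.05 q1 -0.36
```

```bash
python3 -m crank '[[[0.01,0.02,0,7],[0.02,0.04,0,14],[0.03,0.06,0,21],[0.04,0.09,0,28],[0.05,0.11,0,35]]]'; python3 -m crank '[[[0.002,0.03,0,7],[0.006,0.06,0,14],[0.006,0.09,0,21],[0.006,0.11,0,28],[0.006,0.13,0,35]]]';python3 -m crank '[[[0,0.02,0,7],[0,0.04,0,14],[0,0.06,0,21],[0,0.08,0,28],[0,0.083,0,35]]]';python3 -m crank '[[[0,0,0,2.5],[0,0,0,2.5],[0,0,0,2.5]]]'; python3 -c "
from h import *
st()"
```

```text
t: 21.8
tool_pos: [0.5032, 0.0214, 0.1684]
tool_rot: [0.977, 1.341, -0.976]
contact_force: [0.4, -1.3, -0.0]
opening: 0.0291
t: 22.22
tool_pos: [0.5088, 0.1511, 0.1683]
tool_rot: [0.506, 1.511, -0.507]
contact_force: [-0.1, -0.4, -0.5]
opening: 0.0288
t: 22.63
tool_pos: [0.5087, 0.235, 0.1683]
tool_rot: [0.028, 1.571, -0.026]
contact_force: [0.1, -0.2, -0.5]
opening: 0.0289
t: 22.88
tool_pos: [0.509, 0.2326, 0.1682]
tool_rot: [0.0, 1.571, -0.001]
contact_force: [-0.5, 0.4, -0.5]
opening: 0.029
t22.88 pos [0.509  0.2326 0.1682] ydir 90.0  x(fing) [-0. -0. -1.] F [-0.5  0.4 -0.5] T [-0.01  0.04  0.07] open 0.0290 q6 -1.27 q1 0.30
```

```bash
python3 -m crank '[[[0.001,0,-0.03,0],[0.001,0,-0.06,0],[0.001,0,-0.09,0],[0.001,0,-0.115,0],[0.001,0,-0.127,0]]]'; python3 -m crank '[[[0,0,-0.003,0],[0,0,-0.006,0],[0,0,-0.006,0]]]'; python3 -m crank '[[[0,0,0,0],[0,0,0,0],[0,0,0,0]]]' 0.47;  python3 -m crank '[[[0,0,0.03,0],[0,0,0.06,0],[0,0,0.09,0],[0,0,0.13,0],[0,0,0.15,0]]]'; python3 -c "
from h import *
st(); snap('side','s9'); rect('s9',.004,.04,(.3,.8,-.2,.115),'blue',40);rect('s9',.004,.04,(.3,.8,-.2,.115),'steel',40)"
```

```text
t: 23.3
tool_pos: [0.5076, 0.2313, 0.0374]
tool_rot: [-0.0, 1.577, -0.003]
contact_force: [-0.6, -0.4, -1.5]
opening: 0.0288
t: 23.55
tool_pos: [0.5112, 0.2328, 0.0366]
tool_rot: [0.001, 1.569, 0.0]
contact_force: [-0.8, 0.6, -0.5]
opening: 0.0287
t: 23.8
tool_pos: [0.5115, 0.233, 0.0372]
tool_rot: [0.0, 1.568, 0.001]
contact_force: [0.6, -0.2, 0.7]
opening: 0.0404
t: 24.22
tool_pos: [0.5123, 0.2333, 0.1917]
tool_rot: [0.001, 1.563, 0.002]
contact_force: [0.8, 0.4, 0.9]
opening: 0.0404
t24.22 pos [0.5123 0.2333 0.1917] ydir 90.0  x(fing) [ 0.008  0.002 -1.   ] F [0.8 0.4 0.9] T [ 0.03 -0.05 -0.01] open 0.0404 q6 -1.28 q1 0.30
s9 blue px [337. 183.] ctr 695.8 11.1 size 74.3 x 46.1 longdir 86.5 zmax 0.0325 n 315
s9 steel px [378. 190.] ctr 768.1 -74.7 size 57.7 x 26.3 longdir -32.5 zmax 0.0400 n 210
s9 steel px [297. 199.] ctr 570.0 16.7 size 65.0 x 32.4 longdir 78.2 zmax 0.0328 n 188
s9 steel px [321. 220.] ctr 585.5 -89.4 size 55.2 x 35.6 longdir 83.0 zmax 0.0323 n 227
```

View pics/s9.png

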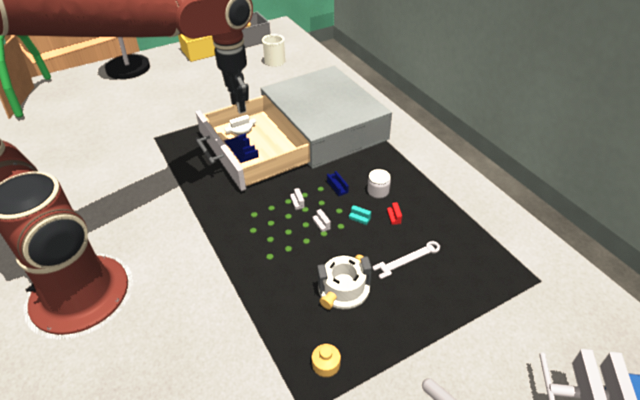

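```bash
python3 -m crank '[[[0.01,-0.02,0,-7],[0.02,-0.04,0,-14],[0.04,-0.06,0,-21],[0.06,-0.08,0,-28],[0.08,-0.1,0,-35]]]' 0.52; python3 -m crank '[[[0.02,-0.02,0,-7],[0.04,-0.04,0,-14],[0.06,-0.06,0,-21],[0.08,-0.08,0,-28],[0.095,-0.1,0,-35]]]';python3 -m crank '[[[0,-0.02,0,-7],[0,-0.02,0,-14],[0,-0.02,0,-22],[0,-0.02,0,-22]]]'
python3 - <<'E'
from h import *
st(); snap('wrist','w10'); rect('w10',.008,.04,(.3,.8,-.2,.115),'blue',40); rect('w10',.008,.04,(.3,.8,-.2,.115),'steel',40)
E
```

```text
t: 24.68
tool_pos: [0.5911, 0.1317, 0.1861]
tool_rot: [0.483, 1.515, -0.482]
contact_force: [0.1, 1.1, 0.3]
opening: 0.0444
t: 25.1
tool_pos: [0.6867, 0.0314, 0.1859]
tool_rot: [0.953, 1.351, -0.952]
contact_force: [0.2, 0.8, -0.2]
opening: 0.0443
t: 25.43
tool_pos: [0.6855, 0.012, 0.1857]
tool_rot: [1.237, 1.191, -1.237]
contact_force: [-0.7, 0.4, 1.0]
opening: 0.0445
t25.43 pos [0.6855 0.012  0.1857] ydir -2.2  x(fing) [ 0.  0. -1.] F [-0.7  0.4  1. ] T [ 0.02  0.04 -0.02] open 0.0445 q6 -0.05 q1 -0.09
w10 blue px [317. 181.] ctr 688.5 12.7 size 70.2 x 29.8 longdir 87.4 zmax 0.0307 n 2082
w10 steel px [196. 186.] ctr 563.9 13.5 size 50.6 x 24.9 longdir 78.8 zmax 0.0306 n 1264
w10 steel px [393. 227.] ctr 767.4 -38.4 size 54.2 x 18.2 longdir 27.9 zmax 0.0400 n 624
w10 steel px [220. 264.] ctr 580.2 -81.2 size 35.7 x 24.4 longdir 88.4 zmax 0.0308 n 500
```

View pics/w10.png

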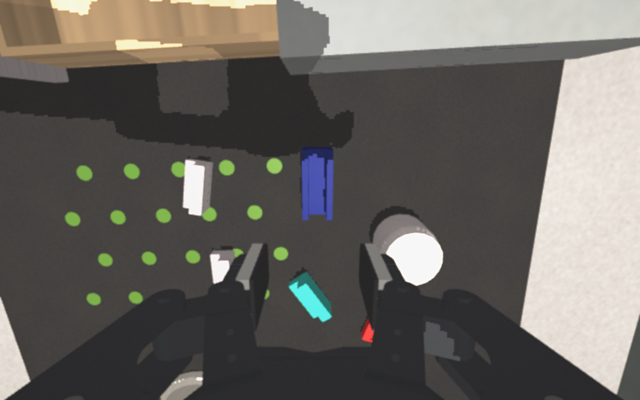

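```bash
python3 -m crank '[[[0.003,0.001,-0.04,0],[0.003,0.001,-0.08,0],[0.003,0.001,-0.12,0],[0.003,0.001,-0.15,0],[0.003,0.001,-0.161,0]]]'; python3 -m crank '[[[0,0,-0.01,0],[0,0,-0.016,0],[0,0,-0.016,0],[0,0,-0.016,0]]]';python3 -m crank '[[[0,0,0,0],[0,0,0,0],[0,0,0,0],[0,0,0,0]]]' 0 50; python3 -m crank '[[[0,0,0.03,0],[0,0,0.07,0],[0,0,0.11,0],[0,0,0.14,0],[0,0,0.16,0]]]'; python3 -c "
from h import *
st()"
```

```text
t: 25.9
tool_pos: [0.6839, 0.0143, 0.018]
tool_rot: [1.228, 1.202, -1.239]
contact_force: [-1.1, 0.1, -1.2]
opening: 0.0445
t: 26.23
tool_pos: [0.6899, 0.0135, 0.0107]
tool_rot: [1.236, 1.19, -1.232]
contact_force: [-0.2, -0.5, -0.2]
opening: 0.0448
t: 26.57
tool_pos: [0.6903, 0.0134, 0.0113]
tool_rot: [1.236, 1.189, -1.231]
contact_force: [0.7, -0.2, 5.9]
opening: 0.0285
t: 26.98
tool_pos: [0.6898, 0.0135, 0.1737]
tool_rot: [1.237, 1.188, -1.23]
contact_force: [-1.2, 0.9, 0.3]
opening: 0.0287
t26.98 pos [0.6898 0.0135 0.1737] ydir -2.0  x(fing) [ 0.006 -0.001 -1.   ] F [-1.2  0.9  0.3] T [0.01 0.02 0.04] open 0.0287 q6 -0.05 q1 -0.09
```

```bash
python3 -m crank '[[[-0.01,0.02,0,7],[-0.02,0.04,0,14],[-0.03,0.06,0,21],[-0.04,0.08,0,28],[-0.05,0.1,0,35]]]'; python3 -m crank '[[[-0.01,0.02,0,7],[-0.02,0.04,0,14],[-0.025,0.06,0,21],[-0.03,0.08,0,28],[-0.035,0.1,0,35]]]';python3 -m crank '[[[0,0.03,0,7],[0,0.05,0,14],[0,0.056,0,21],[0,0.056,0,22],[0,0.056,0,22]]]'; python3 -c "
from h import *
st()"
```

```text
t: 27.4
tool_pos: [0.6374, 0.1144, 0.1684]
tool_rot: [0.771, 1.43, -0.771]
contact_force: [-0.1, 0.2, -1.0]
opening: 0.0286
t: 27.82
tool_pos: [0.6026, 0.2145, 0.1685]
tool_rot: [0.296, 1.551, -0.296]
contact_force: [0.8, 0.7, -0.4]
opening: 0.0285
t: 28.23
tool_pos: [0.6029, 0.2697, 0.1682]
tool_rot: [0.0, 1.571, -0.001]
contact_force: [-0.3, -0.3, -0.6]
opening: 0.029
t28.23 pos [0.6029 0.2697 0.1682] ydir 89.9  x(fing) [-0.    -0.001 -1.   ] F [-0.3 -0.3 -0.6] T [-0.04 -0.03 -0.01] open 0.0290 q6 -1.26 q1 0.31
```

```bash
python3 -m crank '[[[0.001,0,-0.03,0],[0.001,0,-0.06,0],[0.001,0,-0.09,0],[0.001,0,-0.115,0],[0.001,0,-0.127,0]]]'; python3 -m crank '[[[0,0,-0.003,0],[0,0,-0.006,0],[0,0,-0.006,0]]]'; python3 -m crank '[[[0,0,0,0],[0,0,0,0],[0,0,0,0]]]' 0.47;  python3 -m crank '[[[0,0,0.03,0],[0,0,0.06,0],[0,0,0.09,0],[0,0,0.13,0],[0,0,0.15,0]]]'; python3 -c "
from h import *
st(); snap('side','s11'); rect('s11',.004,.04,(.3,.8,-.2,.115),'steel',40)"
```

```text
t: 28.65
tool_pos: [0.6017, 0.2675, 0.037]
tool_rot: [0.001, 1.577, -0.005]
contact_force: [-1.0, -0.0, -1.7]
opening: 0.029
t: 28.9
tool_pos: [0.6053, 0.2695, 0.0368]
tool_rot: [0.001, 1.569, -0.0]
contact_force: [-0.1, -0.1, -0.8]
opening: 0.029
t: 29.15
tool_pos: [0.6055, 0.27, 0.0375]
tool_rot: [0.001, 1.568, 0.001]
contact_force: [-0.6, 0.2, -1.2]
opening: 0.0401
t: 29.57
tool_pos: [0.6063, 0.2704, 0.1922]
tool_rot: [0.002, 1.563, 0.002]
contact_force: [0.4, 0.4, 1.0]
opening: 0.0403
t29.57 pos [0.6063 0.2704 0.1922] ydir 90.0  x(fing) [ 0.008  0.002 -1.   ] F [0.4 0.4 1. ] T [-0.01 -0.03  0.05] open 0.0403 q6 -1.26 q1 0.31
s11 steel px [378. 191.] ctr 767.3 -74.2 size 57.0 x 23.7 longdir -35.9 zmax 0.0396 n 212
s11 steel px [297. 199.] ctr 570.0 25.0 size 81.1 x 31.7 longdir 70.4 zmax 0.0351 n 195
s11 steel px [322. 220.] ctr 580.8 -89.5 size 53.8 x 26.1 longdir 88.1 zmax 0.0326 n 224
```

View pics/s11.png

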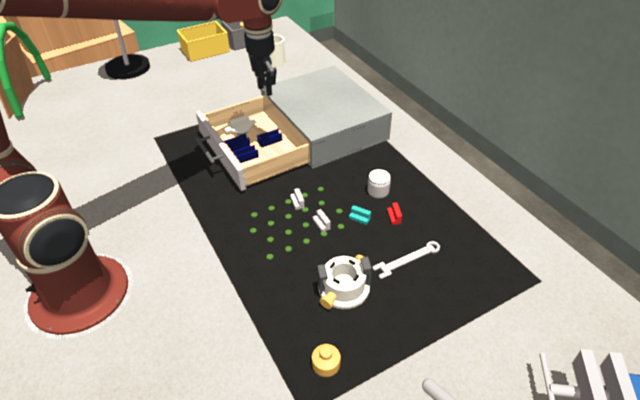

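Three guides are now in the drawer. I'll hover over the first jaw and find its upright.

```bash
python3 -m crank '[[[0,-0.02,0,-7],[-0.01,-0.04,0,-14],[-0.02,-0.06,0,-21],[-0.03,-0.08,0,-28],[-0.04,-0.1,0,-35]]]' 0.35; python3 -m crank '[[[0,-0.02,0,-7],[0,-0.04,0,-14],[0,-0.06,0,-21],[0,-0.08,0,-28],[0,-0.1,0,-35]]]';python3 -m crank '[[[0,-0.03,0,-7],[0,-0.054,0,-14],[0,-0.054,0,-21],[0,-0.054,0,-28],[0,-0.054,0,-31]]]';python3 -m crank '[[[0,0,0,0],[0,0,0,0]]]'
python3 - <<'E'
from h import *
st(); snap('wrist','w12'); rect('w12',.006,.04,(.3,.7,-.2,.115),'steel',40);  rect('w12',.024,.04,(.3,.7,-.2,.115),'steel',40)
a=cv2.imread('pics/w12.png'); cv2.imwrite('pics/w12c.png',cv2.resize(a[100:300,200:440],None,fx=3,fy=3))
E
```

```text
t: 30.03
tool_pos: [0.5639, 0.1688, 0.186]
tool_rot: [0.483, 1.515, -0.482]
contact_force: [0.2, -0.0, -0.1]
opening: 0.0299
t: 30.45
tool_pos: [0.5643, 0.0687, 0.1862]
tool_rot: [0.953, 1.351, -0.952]
contact_force: [0.1, 0.2, 0.2]
opening: 0.0301
t: 30.87
tool_pos: [0.5644, 0.0149, 0.186]
tool_rot: [1.354, 1.108, -1.353]
contact_force: [-0.3, -0.8, 0.8]
opening: 0.0299
t: 31.03
tool_pos: [0.5644, 0.0156, 0.1859]
tool_rot: [1.348, 1.113, -1.347]
contact_force: [1.0, -0.1, 0.1]
opening: 0.0302
t31.03 pos [0.5644 0.0156 0.1859] ydir -10.9  x(fing) [ 0.001 -0.    -1.   ] F [ 1.  -0.1  0.1] T [-0.01  0.04 -0.03] open 0.0302 q6 0.09 q1 -0.10
w12 steel px [314. 185.] ctr 563.7 13.7 size 50.1 x 24.0 longdir 78.5 zmax 0.0312 n 1228
w12 steel px [339. 267.] ctr 572.3 -88.5 size 51.6 x 12.9 longdir 82.6 zmax 0.0244 n 406
w12 steel px [320. 187.] ctr 569.7 12.5 size 50.0 x 11.7 longdir 79.2 zmax 0.0312 n 624
```

View pics/w12c.png

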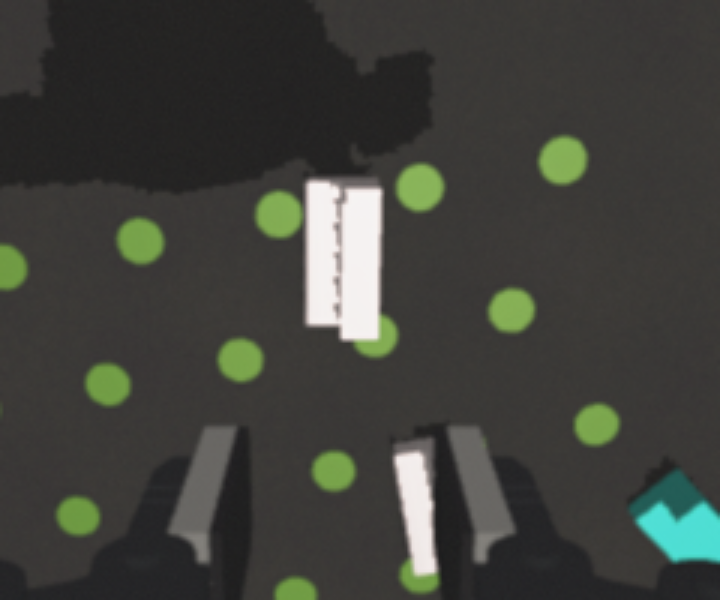

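```bash
python3 -m crank '[[[0.005,-0.003,-0.04,0],[0.005,-0.003,-0.08,0],[0.005,-0.003,-0.12,0],[0.005,-0.003,-0.14,0],[0.005,-0.003,-0.155,0]]]'; python3 -m crank '[[[0,0,-0.008,0],[0,0,-0.014,0],[0,0,-0.014,0],[0,0,-0.014,0]]]'; python3 -c "
from h import *
st()"; python3 -m crank '[[[0,0,0,0],[0,0,0,0],[0,0,0,0],[0,0,0,0]]]' 0 60; python3 -m crank '[[[0,0,0.03,0],[0,0,0.07,0],[0,0,0.11,0],[0,0,0.14,0],[0,0,0.16,0]]]'; python3 -c "
from h import *
st();snap('wrist','w13')"
```

```text
t: 31.5
tool_pos: [0.5668, 0.0131, 0.0267]
tool_rot: [1.345, 1.117, -1.352]
contact_force: [-0.4, -0.0, 0.6]
opening: 0.0298
t: 31.83
tool_pos: [0.5701, 0.0126, 0.0175]
tool_rot: [1.349, 1.111, -1.347]
contact_force: [-0.1, -0.6, -0.1]
opening: 0.0297
t31.83 pos [0.5701 0.0126 0.0175] ydir -11.0  x(fing) [ 0.002 -0.    -1.   ] F [-0.1 -0.6 -0.1] T [-0.01 -0.01  0.04] open 0.0297 q6 0.08 q1 -0.11
t: 32.17
tool_pos: [0.5707, 0.0125, 0.0183]
tool_rot: [1.35, 1.11, -1.347]
contact_force: [-0.8, 0.6, 6.6]
opening: 0.0099
t: 32.58
tool_pos: [0.5706, 0.0125, 0.1808]
tool_rot: [1.351, 1.108, -1.345]
contact_force: [-0.2, -0.2, -1.3]
opening: 0.0101
t32.58 pos [0.5706 0.0125 0.1808] ydir -11.0  x(fing) [ 0.006 -0.001 -1.   ] F [-0.2 -0.2 -1.3] T [-0.02 -0.01 -0.03] open 0.0101 q6 0.08 q1 -0.11
```

View pics/w13.png

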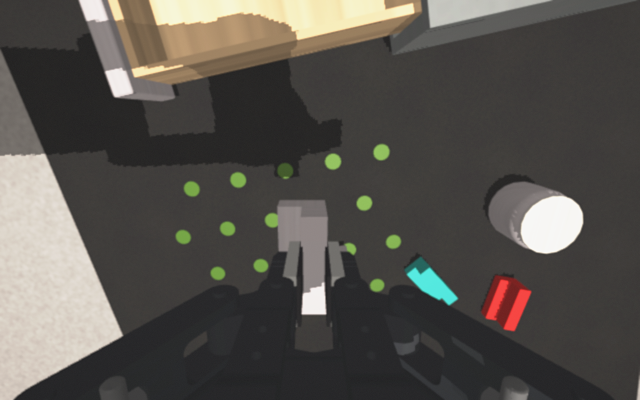

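```bash
python3 -m crank '[[[0.005,0.02,0,7],[0.01,0.04,0,14],[0.015,0.06,0,21],[0.02,0.08,0,28],[0.025,0.09,0,35]]]'; python3 -m crank '[[[0.005,0.02,0,7],[0.01,0.04,0,14],[0.01,0.05,0,21],[0.01,0.06,0,28],[0.01,0.07,0,35]]]';python3 -m crank '[[[0,0.01,0,7],[0,0.018,0,14],[0,0.018,0,21],[0,0.018,0,28],[0,0.018,0,31]]]';python3 -m crank '[[[0,0,0,0],[0,0,0,0]]]'; python3 -c "
from h import *
st()"
```

```text
t: 33.05
tool_pos: [0.5935, 0.1045, 0.1747]
tool_rot: [0.889, 1.384, -0.89]
contact_force: [0.4, -0.2, -1.2]
opening: 0.0099
t: 33.47
tool_pos: [0.6034, 0.1732, 0.1745]
tool_rot: [0.418, 1.532, -0.42]
contact_force: [-0.1, -0.0, -2.5]
opening: 0.01
t: 33.88
tool_pos: [0.6034, 0.1907, 0.1745]
tool_rot: [-0.005, 1.573, 0.004]
contact_force: [0.2, -0.0, -2.9]
opening: 0.0101
t: 34.05
tool_pos: [0.6036, 0.1904, 0.175]
tool_rot: [0.001, 1.573, -0.001]
contact_force: [0.1, 0.7, -2.0]
opening: 0.0098
t34.05 pos [0.6036 0.1904 0.175 ] ydir 89.9  x(fing) [-0.002 -0.    -1.   ] F [ 0.1  0.7 -2. ] T [ 0.02 -0.01  0.  ] open 0.0098 q6 -1.38 q1 0.19
```

```bash
python3 -m crank '[[[0.001,0,-0.03,0],[0.001,0,-0.06,0],[0.001,0,-0.09,0],[0.001,0,-0.115,0],[0.001,0,-0.125,0]]]'; python3 -m crank '[[[0,0,-0.004,0],[0,0,-0.007,0],[0,0,-0.007,0]]]'; python3 -c "
from h import *
st()"; python3 -m crank '[[[0,0,0,0],[0,0,0,0],[0,0,0,0]]]' 0.3;  python3 -m crank '[[[0,0,0.03,0],[0,0,0.06,0],[0,0,0.09,0],[0,0,0.13,0],[0,0,0.15,0]]]'; python3 -c "
from h import *
st(); snap('side','s14'); rect('s14',.004,.04,(.3,.8,-.2,.115),'steel',40)"
```

```text
t: 34.47
tool_pos: [0.6018, 0.1898, 0.046]
tool_rot: [-0.0, 1.579, -0.002]
contact_force: [-1.0, -0.4, -2.5]
opening: 0.0099
t: 34.72
tool_pos: [0.6062, 0.1907, 0.0455]
tool_rot: [0.0, 1.569, 0.0]
contact_force: [-0.2, -0.5, -2.0]
opening: 0.0101
t34.72 pos [0.6062 0.1907 0.0455] ydir 90.0  x(fing) [ 0.002  0.    -1.   ] F [-0.2 -0.5 -2. ] T [-0.03  0.04 -0.02] open 0.0101 q6 -1.38 q1 0.19
t: 34.97
tool_pos: [0.6067, 0.1909, 0.0466]
tool_rot: [0.0, 1.567, 0.001]
contact_force: [-0.0, -0.3, 0.1]
opening: 0.0264
t: 35.38
tool_pos: [0.6074, 0.1911, 0.2012]
tool_rot: [0.001, 1.562, 0.002]
contact_force: [0.6, 0.6, 1.3]
opening: 0.0255
t35.38 pos [0.6074 0.1911 0.2012] ydir 90.0  x(fing) [ 0.008  0.002 -1.   ] F [0.6 0.6 1.3] T [ 0.01 -0.03 -0.04] open 0.0255 q6 -1.38 q1 0.19
s14 steel px [378. 190.] ctr 768.2 -73.4 size 57.2 x 26.7 longdir -33.8 zmax 0.0399 n 197
s14 steel px [321. 220.] ctr 584.8 -77.5 size 78.1 x 34.6 longdir 77.2 zmax 0.0333 n 232
```

View pics/s14.png

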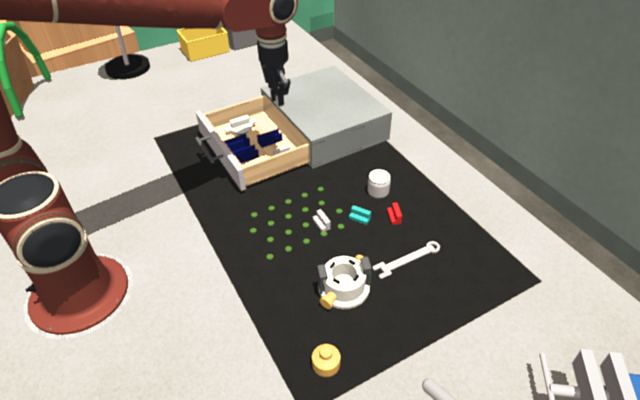

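```bash
python3 -m crank '[[[0,-0.02,0,-7],[-0.01,-0.04,0,-14],[-0.02,-0.06,0,-21],[-0.025,-0.08,0,-28],[-0.027,-0.1,0,-35]]]' 0.35; python3 -m crank '[[[0,-0.02,0,-7],[0,-0.04,0,-14],[0,-0.06,0,-21],[0,-0.08,0,-28],[0,-0.1,0,-35]]]';python3 -m crank '[[[0,-0.03,0,-7],[0,-0.06,0,-14],[0,-0.08,0,-21],[0,-0.08,0,-21],[0,-0.08,0,-21]]]'
python3 - <<'E'
from h import *
st(); snap('wrist','w15'); rect('w15',.006,.04,(.3,.7,-.2,.115),'steel',40);  rect('w15',.024,.04,(.3,.7,-.2,.115),'steel',40)
E
```

```text
t: 35.85
tool_pos: [0.5777, 0.0899, 0.1952]
tool_rot: [0.483, 1.515, -0.482]
contact_force: [-0.5, -0.4, -0.7]
opening: 0.0299
t: 36.27
tool_pos: [0.5784, -0.0104, 0.1952]
tool_rot: [0.953, 1.351, -0.952]
contact_force: [-0.3, 0.3, 0.3]
opening: 0.0301
t: 36.68
tool_pos: [0.5784, -0.0902, 0.195]
tool_rot: [1.223, 1.2, -1.221]
contact_force: [-0.2, 1.2, 0.5]
opening: 0.0299
t36.68 pos [ 0.5784 -0.0902  0.195 ] ydir -1.0  x(fing) [ 0.001  0.    -1.   ] F [-0.2  1.2  0.5] T [0.02 0.02 0.  ] open 0.0299 q6 -0.26 q1 -0.28
w15 steel px [316. 180.] ctr 579.7 -88.7 size 49.7 x 23.8 longdir 89.4 zmax 0.0308 n 1147
w15 steel px [322. 182.] ctr 586.0 -88.8 size 49.5 x 11.3 longdir 89.3 zmax 0.0308 n 584
```

View pics/w15.png

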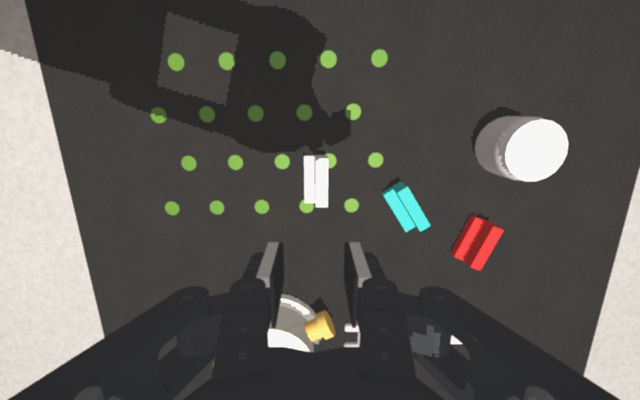

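Upright at (0.586, -0.089); grasping it.

```bash
python3 -m crank '[[[0.0075,0.0015,-0.04,0],[0.0075,0.0015,-0.08,0],[0.0075,0.0015,-0.12,0],[0.0075,0.0015,-0.15,0],[0.0075,0.0015,-0.165,0]]]'; python3 -m crank '[[[0,0,-0.008,0],[0,0,-0.013,0],[0,0,-0.013,0],[0,0,-0.013,0]]]'; python3 -m crank '[[[0,0,0,0],[0,0,0,0],[0,0,0,0],[0,0,0,0]]]' 0 60; python3 -m crank '[[[0,0,0.03,0],[0,0,0.07,0],[0,0,0.11,0],[0,0,0.14,0],[0,0,0.16,0]]]'; python3 -c "
from h import *
st();snap('wrist','w16')"
```

```text
t: 37.15
tool_pos: [0.5825, -0.0853, 0.0243]
tool_rot: [1.218, 1.21, -1.223]
contact_force: [-0.3, 0.0, -1.0]
opening: 0.0301
t: 37.48
tool_pos: [0.587, -0.0877, 0.0181]
tool_rot: [1.222, 1.199, -1.219]
contact_force: [-0.1, 0.0, 0.6]
opening: 0.0298
t: 37.82
tool_pos: [0.5872, -0.0882, 0.0186]
tool_rot: [1.223, 1.198, -1.22]
contact_force: [-1.4, 1.2, 6.5]
opening: 0.0102
t: 38.23
tool_pos: [0.5873, -0.0884, 0.1812]
tool_rot: [1.223, 1.195, -1.218]
contact_force: [-0.2, -0.2, -1.4]
opening: 0.0102
t38.23 pos [ 0.5873 -0.0884  0.1812] ydir -1.0  x(fing) [ 0.006 -0.002 -1.   ] F [-0.2 -0.2 -1.4] T [ 0.02 -0.04 -0.05] open 0.0102 q6 -0.26 q1 -0.27
```

View pics/w16.png

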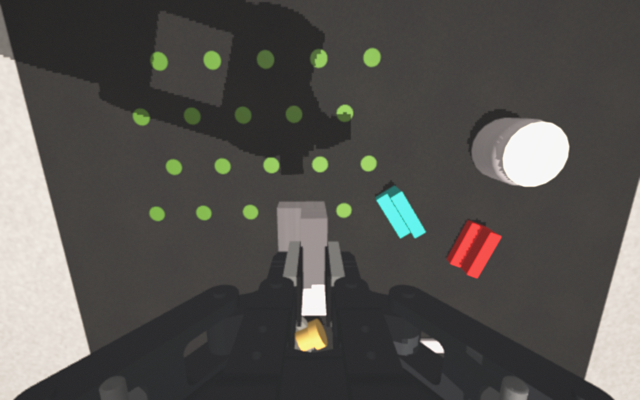

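```bash
python3 -m crank '[[[-0.01,0.02,0,7],[-0.02,0.04,0,14],[-0.03,0.06,0,21],[-0.04,0.08,0,28],[-0.05,0.1,0,35]]]'; python3 -m crank '[[[-0.01,0.03,0,7],[-0.02,0.05,0,14],[-0.026,0.07,0,21],[-0.026,0.09,0,28],[-0.026,0.11,0,35]]]';python3 -m crank '[[[0,0.02,0,7],[0,0.04,0,14],[0,0.06,0,21],[0,0.06,0,21],[0,0.06,0,21]]]'; python3 -c "
from h import *
st()"
```

```text
t: 38.7
tool_pos: [0.5346, 0.0129, 0.1751]
tool_rot: [0.757, 1.436, -0.758]
contact_force: [-0.2, -0.1, -2.1]
opening: 0.0098
t: 39.12
tool_pos: [0.5087, 0.123, 0.1752]
tool_rot: [0.282, 1.553, -0.283]
contact_force: [0.5, -0.1, -1.5]
opening: 0.0103
t: 39.53
tool_pos: [0.5091, 0.1825, 0.1753]
tool_rot: [-0.001, 1.572, -0.0]
contact_force: [-0.1, -0.4, -1.5]
opening: 0.0098
t39.53 pos [0.5091 0.1825 0.1753] ydir 90.0  x(fing) [-0.001 -0.001 -1.   ] F [-0.1 -0.4 -1.5] T [-0.04  0.01 -0.  ] open 0.0098 q6 -1.36 q1 0.21
```

```bash
python3 -m crank '[[[0.001,-0.001,-0.03,0],[0.001,-0.001,-0.06,0],[0.001,-0.001,-0.09,0],[0.001,-0.001,-0.115,0],[0.001,-0.001,-0.125,0]]]'; python3 -m crank '[[[0,0,-0.004,0],[0,0,-0.008,0],[0,0,-0.008,0]]]'; python3 -c "
from h import *
st()"; python3 -m crank '[[[0,0,0,0],[0,0,0,0],[0,0,0,0]]]' 0.28;  python3 -m crank '[[[0,0,0.03,0],[0,0,0.06,0],[0,0,0.09,0],[-0.02,0.02,0.13,0],[-0.06,0.06,0.17,0]]]'; python3 -c "
from h import *
st(); snap('side','s17'); snap('scene','c17'); snap('wrist','w17')"
```

```text
t: 39.95
tool_pos: [0.5074, 0.1793, 0.0466]
tool_rot: [0.0, 1.578, -0.003]
contact_force: [-0.1, 0.0, -2.9]
opening: 0.0099
t: 40.2
tool_pos: [0.5115, 0.1809, 0.0442]
tool_rot: [0.001, 1.569, -0.0]
contact_force: [0.4, 0.3, -1.2]
opening: 0.0098
t40.20 pos [0.5115 0.1809 0.0442] ydir 90.0  x(fing) [ 0.001  0.    -1.   ] F [ 0.4  0.3 -1.2] T [ 0.   -0.02  0.05] open 0.0098 q6 -1.37 q1 0.20
t: 40.45
tool_pos: [0.5121, 0.1814, 0.0453]
tool_rot: [0.0, 1.568, 0.001]
contact_force: [-0.3, 0.3, 0.5]
opening: 0.024
t: 40.87
tool_pos: [0.4721, 0.2213, 0.1971]
tool_rot: [0.003, 1.565, -0.002]
contact_force: [0.4, 0.5, -0.5]
opening: 0.0238
t40.87 pos [0.4721 0.2213 0.1971] ydir 89.8  x(fing) [ 0.006  0.001 -1.   ] F [ 0.4  0.5 -0.5] T [ 0.03  0.04 -0.01] open 0.0238 q6 -1.27 q1 0.30
```

View pics/s17.png

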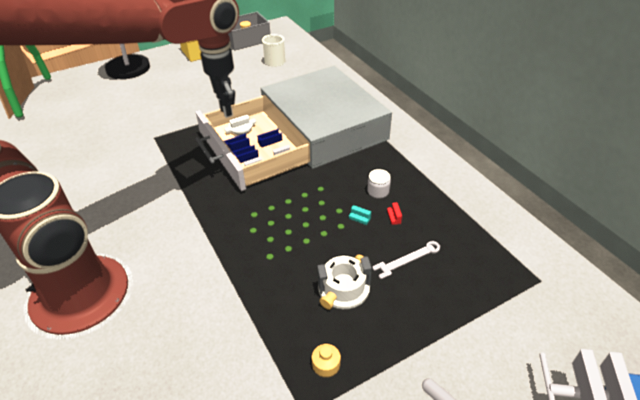

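View pics/c17.png

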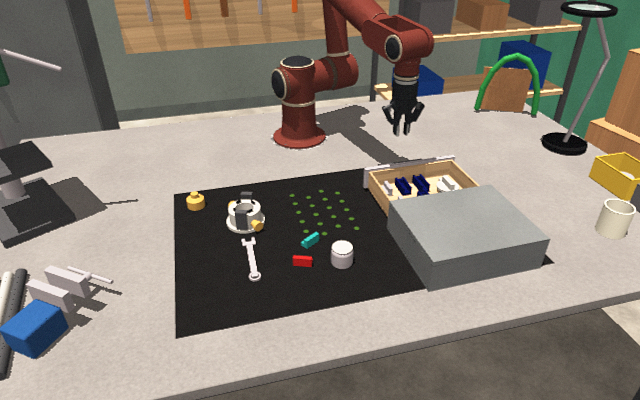

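View pics/w17.png

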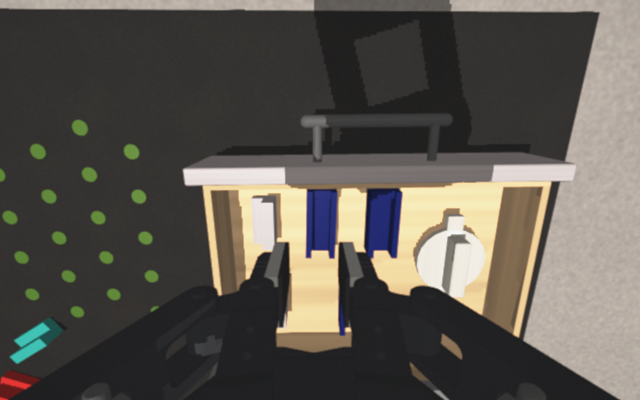

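Run:
```python
import cv2
a=cv2.imread('pics/s17.png'); cv2.imwrite('pics/s17c.png',cv2.resize(a[80:190,190:320],None,fx=5,fy=5,interpolation=cv2.INTER_CUBIC))
from h import *
p,d,m=load('s17'); w=cloud(d,m); z=w[...,2]
b=(w[...,0]>.46)&(w[...,0]<.66)&(w[...,1]>.15)&(w[...,1]<.41); print('max z in drawer',np.percentile(z[b&(z<.15)],[90,99,99.9]))
```

```text
max z in drawer [0.05204378 0.07944048 0.08762682]
```

View pics/s17c.png

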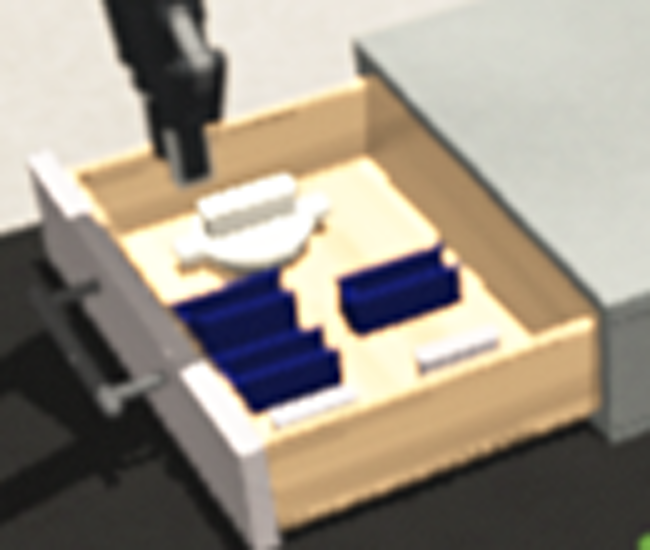

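The cap, all three guides and both jaws are in the drawer, all below the rim. Next I'll push it shut with closed fingers on the bar.

```bash
python3 -m crank '[[[-0.03,0.02,0,0],[-0.06,0.04,0,0],[-0.09,0.055,0,0],[-0.1,0.06,-0.03,0],[-0.1,0.06,-0.06,0]]]' 0 40; python3 -m crank '[[[0,0,-0.03,0],[0,0,-0.06,0],[0,0,-0.085,0],[0,0,-0.085,0],[0,0,-0.085,0]]]'; python3 -c "
from h import *
st()"
```

```text
t: 41.43
tool_pos: [0.3697, 0.2829, 0.1331]
tool_rot: [-0.001, 1.567, 0.004]
contact_force: [-0.7, 0.1, -1.3]
opening: -0.0002
t: 41.85
tool_pos: [0.3689, 0.2803, 0.0457]
tool_rot: [-0.002, 1.575, -0.002]
contact_force: [0.1, -0.4, 0.4]
opening: 0.0004
t41.85 pos [0.3689 0.2803 0.0457] ydir 90.0  x(fing) [-0.004 -0.003 -1.   ] F [ 0.1 -0.4  0.4] T [ 0.05 -0.01  0.03] open 0.0004 q6 -1.08 q1 0.49
```

```bash
python3 -m crank '[[[0.01,0,0,0],[0.02,0,0,0],[0.035,0,0,0],[0.05,0,0,0],[0.065,0,0,0]]]'; python3 -m crank '[[[0.015,0,0,0],[0.03,0,0,0],[0.045,0,0,0],[0.06,0.001,0,0],[0.075,0.001,0,0]]]'; python3 -m crank '[[[0.015,0,0,0],[0.03,0,0,0],[0.045,0,0,0],[0.055,0.001,0,0],[0.06,0.001,0,0]]]';python3 -c "
from h import *
st()"
```

```text
t: 42.27
tool_pos: [0.4379, 0.2824, 0.0497]
tool_rot: [0.002, 1.568, 0.002]
contact_force: [-1.5, 1.8, -0.5]
opening: -0.0
t: 42.68
tool_pos: [0.5131, 0.2829, 0.0497]
tool_rot: [0.001, 1.568, 0.001]
contact_force: [-1.6, 1.2, 0.3]
opening: -0.0004
t: 43.1
tool_pos: [0.5736, 0.2838, 0.0496]
tool_rot: [0.001, 1.567, 0.0]
contact_force: [-0.4, -0.4, -0.5]
opening: -0.0001
t43.10 pos [0.5736 0.2838 0.0496] ydir 90.0  x(fing) [ 0.004  0.001 -1.   ] F [-0.4 -0.4 -0.5] T [-0.01  0.01 -0.01] open -0.0001 q6 -1.23 q1 0.34
```

```bash
python3 -m crank '[[[0.004,0,0,0],[0.008,0,0,0],[0.012,0,0,0],[0.016,0,0,0],[0.016,0,0,0]]]';python3 -m crank '[[[0.004,0,0,0],[0.008,0,0,0],[0.012,0,0,0],[0.012,0,0,0]]]'; python3 -c "
from h import *
st(); snap('wrist','w18')"
```

```text
t: 43.52
tool_pos: [0.5869, 0.2836, 0.0478]
tool_rot: [-0.0, 1.57, 0.0]
contact_force: [-0.3, -0.0, 0.3]
opening: -0.0001
t: 43.85
tool_pos: [0.5982, 0.2837, 0.0473]
tool_rot: [-0.0, 1.572, 0.0]
contact_force: [-2.0, 1.7, 0.6]
opening: -0.0
t43.85 pos [0.5982 0.2837 0.0473] ydir 90.0  x(fing) [-0.001  0.    -1.   ] F [-2.   1.7  0.6] T [ 0.09  0.33 -0.01] open -0.0000 q6 -1.24 q1 0.33
```

```bash
python3 -m crank '[[[0.003,0,0,0],[0.006,0,0,0],[0.009,0,0,0],[0.009,0,0,0]]]'; python3 -c "
from h import *
st()"
```

```text
t: 44.23
tool_pos: [0.5985, 0.2837, 0.0472]
tool_rot: [-0.003, 1.594, -0.002]
contact_force: [-32.0, -3.0, 21.6]
opening: -0.0002
t44.23 pos [0.5985 0.2837 0.0472] ydir 90.1  x(fing) [-0.023 -0.003 -1.   ] F [-32.   -3.   21.6] T [-0.41  4.93 -0.03] open -0.0002 q6 -1.25 q1 0.33
```

The drawer is hard against its closed stop. I'll back off, rise and check.

```bash
python3 -m crank '[[[-0.02,0,0,0],[-0.04,0,0,0],[-0.06,0,0.02,0],[-0.08,0,0.06,0],[-0.1,-0.02,0.1,0]]]';python3 -m crank '[[[-0.02,-0.01,0.04,0],[-0.04,-0.02,0.08,0],[-0.04,-0.02,0.1,0],[-0.04,-0.02,0.1,0]]]'
python3 - <<'E'
from h import *
st(); snap('scene','c19'); snap('side','s19')
for n in('s0','s19'):
    p,d,m=load('side0' if n=='s0' else n);w=cloud(d,m);z=w[...,2]
    h=(z>.05)&(z<.075)&(w[...,0]>.5)&(w[...,0]<.66)&(w[...,1]>.2)&(w[...,1]<.36); q=w[h]
    bar=q[q[:,0]<.63]; print(n,'bar x',np.percentile(bar[:,0],[5,50,95]),'face x',np.median(w[(z>.03)&(z<.08)&(w[...,0]>.635)&(w[...,0]<.68)&(w[...,1]>.14)&(w[...,1]<.42)][:,0]))
E
```

```text
t: 44.65
tool_pos: [0.5098, 0.2684, 0.1392]
tool_rot: [-0.002, 1.572, 0.002]
contact_force: [1.4, 0.3, 1.1]
opening: 0.0003
t: 44.98
tool_pos: [0.4742, 0.2482, 0.2481]
tool_rot: [0.003, 1.556, 0.004]
contact_force: [0.8, 0.8, 1.6]
opening: 0.0001
t44.98 pos [0.4742 0.2482 0.2481] ydir 90.0  x(fing) [ 0.015  0.004 -1.   ] F [0.8 0.8 1.6] T [ 0.06 -0.02 -0.07] open 0.0001 q6 -1.23 q1 0.34
s0 bar x [0.60407289 0.60831386 0.62591438] face x 0.6452319255046877
s19 bar x [0.61045869 0.61462125 0.62590467] face x 0.6513467800383383
```

View pics/s19.png

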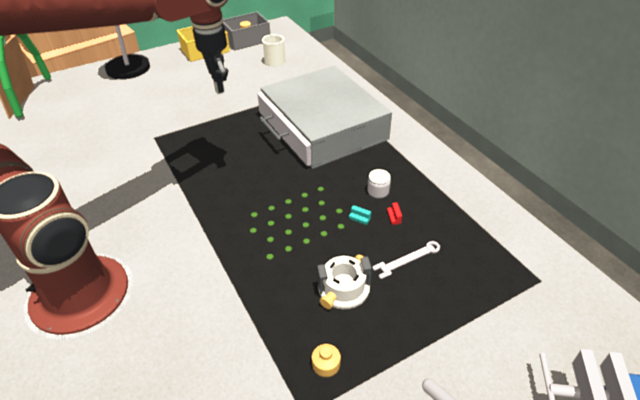

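```bash
python3 -c "
from h import *
print(finish_job())"
```

```text
the job is handed in; nothing more can be done
None
```

I finished the job and handed it in at about 45 s; the hand-in gave no verdict.

- **What I did:** I pulled the drawer to its stop (about 10 N at the end). I pushed the cap down about 7 mm, turned it 54° anticlockwise and lifted it off. I then put the cap, all three guides and both steel jaws in the drawer and pushed it shut.
- **Drawer contents:** Before shutting, the wrist and side pictures showed all six parts lying flat on the drawer floor, below the rim.
- **Drawer shut:** The bar met a hard stop at about 32 N. It moved from x = 0.409 m open to 0.6146 m shut, about 0.2055 m against the stated 0.205 m.
- **The rest:** In the last side picture no guides or jaws are left on the mat, and the tin, wrench, weight and look-alikes look unmoved (judged by eye). The arm was clear, and none of the checks failed or disagreed.

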